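Clamp the blade cassette of the vegetable cutter with its removable crank

TASK

Take the crank from the blue tray, fit it fully down over the brass square shaft of the vegetable cutter without pressing hard, and wind it clockwise until the red jaw has closed on the orange blade cassette and the crank comes up firmly tight, without forcing it. Then lift the crank off the shaft and put it gently back in the blue tray, standing upright on its base and let go; leave the bottle, the beaker and the tub alone.

Things in the scene. Friction and masses are not known exactly. Their poses are not given: they have to be found in the camera images.
- cutter: Fixed vegetable cutter, silver base 200 x 260 mm, 70 mm high, long side along its y; origin: centre of its underside, on the table. White gearbox near its +y end; red jaw and orange cassette towards -y, lower than the gearbox top. Pressing the crank on the shaft's top with 40 N, or jamming it part-way on with 80 N, does damage.
- shaft_seat (a point): Centre of the top face of the dark round collar (60 mm across, 128 mm above the table) on the white gearbox, where the brass shaft rises; z up. Axes are the machine's, NOT the square's: the square's angle about the vertical is not given and varies; find it by feel or eye (it repeats every 90 deg).
- shaft_top (a point): Tip of the vertical shaft, 25 mm above shaft_seat. Brass 14 mm square up to 17 mm above the seat, flat shoulders; above it a round steel nose, 13.4 mm across, 4.5 mm, then a cone to 6 mm. The nose centres the socket at any angle; it then rests on the shoulders (17 mm up) until turned within 6 deg of the square. The shaft turns only above 0.15 N m: press with 3 to 8 N and turn.
- crank_mouth (a point): Centre of the underside of the loose crank (about 0.42 kg, stands on its base), where the socket opens; z up, x along the crank arm to the knob. Base: 46 mm square flange, 4 mm thick. Socket: 15.4 mm square, 27 mm deep, sides along the crank's x and y. Fully home, the flange rests on the collar and this point is at shaft_seat.
- crank_boss (a point): Centre of the green boss on top of the crank, on the socket's axis, 57 mm above the underside: 26 mm along the crank's x, 20 mm along y, from 38 to 72 mm above the underside. Grip it from above across its 20 mm (along the crank's y). Below it the steel arm, 20 mm wide, between 30 and 38 mm. Axes as crank_mouth.
- crank_knob (a point): Centre of the black round upright knob, rigid on the crank arm: 24 mm diameter, 46 mm tall (38 to 84 mm above the underside), 75 mm from the socket's axis along the crank's x. Held from above, it slips round between the fingers as it is led in a circle.
- jaw (a joint): Red clamping jaw, slides to the orange cassette: 0 = open, 0.0312 m = closed on the cassette (firm stop). It moves 12 mm per radian of clockwise shaft turn (seen from above) and stays where it is left. It starts between about 0.001 and 0.013 m, so 1.5 to 2.5 rad clockwise are needed.
- coupling (a joint): Twist in rad of the spring coupling between shaft and jaw gear, positive clockwise = torque / (8 N m/rad). 0 unloaded, 0.01 to 0.02 running. Firmly tight: jaw closed and 0.05 or more (0.4 N m, 5.4 N sideways at the knob) for 0.3 s; 0.09 is ideal. Beyond 0.18 either way (19 N at the knob) it is damaged. Springs back to 0 when let go; the jaw stays.
- tray_floor (a point): Centre of the inner floor of the fixed shallow blue tray, 180 x 180 mm outside, rim 12 mm above the table, floor 4 mm above the table. The crank stands in it at the start, its arm in any direction, and belongs back in it with its underside within 50 mm of this point; the arm may overhang the rim.
- oil: Bystander: yellow bottle with a red cap, 60 mm diameter, 170 mm tall; origin at the centre of its underside.
- beaker: Bystander: metal beaker, 80 mm diameter, 100 mm tall; origin at the centre of its underside.
- tub: Bystander: clear food tub with green vegetables, 90 x 100 x 70 mm; origin at the centre of its underside.

How it is judged:
On the way, in this order (a step that is already met when the one before it is completed fails the run):
1. The crank is fully home on the square shaft, its base on the collar (z of crank_mouth in the frame of shaft_seat between -0.004 and 0.004 m and horizontal distance between crank_mouth and shaft_seat below 0.004 m and angle between crank_mouth's own z axis and vertical below 0.12 rad), for 0.2 s.
2. With the crank on the shaft, the jaw is closed and the crank is wound firmly tight (all of step 1 and value of joint jaw above 0.0297 m and value of joint coupling above 0.05 rad), for 0.25 s.
At the end, for the whole second after the job is handed in: The jaw is still closed (0.0297 m or more), and the crank stands upright (within 0.1 rad) and at rest on the tray floor, its underside within 4 mm of the floor's height and its axis within 60 mm of the tray's centre, let go (value of joint jaw above 0.0297 m and horizontal distance between crank_mouth and tray_floor below 0.06 m and z of crank_mouth in the frame of tray_floor between -0.004 and 0.004 m and angle between crank_mouth's own z axis and vertical below 0.1 rad and linear speed of crank below 0.02 m/s); the robot touches nothing.
It fails at once if The crank is pressed on the top of the shaft, or against the machine, with more than 40 N before its socket has entered the square (contact force between crank and cutter above 40 N and z of crank_mouth in the frame of shaft_seat above 0.015 m).
It fails at once if The crank is jammed with more than 80 N of contact force while part-way on the shaft (contact force between crank and cutter above 80 N and z of crank_mouth in the frame of shaft_seat above 0.005 m).
It fails at once if The mechanism is over-wound: the coupling is twisted beyond 0.18 rad either way (value of joint coupling above 0.18 rad or value of joint coupling below -0.18 rad).
It fails at once if The crank is dropped or slammed into the tray (more than 120 N) (contact force between crank and tray above 120 N).
It fails at once if The bottle, the beaker or the tub is pushed more than 25 mm or tipped ((distance of oil from where it was at the start of the episode above 0.025 m or angle between oil's own z axis and vertical above 0.35 rad) or (distance of beaker from where it was at the start of the episode above 0.025 m or angle between beaker's own z axis and vertical above 0.35 rad) or (distance of tub from where it was at the start of the episode above 0.025 m or angle between tub's own z axis and vertical above 0.35 rad)).
It also fails if it takes over 72 s, if anything falls off the work surface, if the arm or the gripper's body presses on something with over 40 N, if the wrist force passes 120 N, or if a joint passes its speed limit or range.

ROBOT

A 7-joint arm with a two-finger parallel gripper is mounted at the origin on the work surface. World frame = base frame: x ahead of the robot, y to its left, z up, the work surface at z = 0. Lengths are in m, angles in rad, forces in N, time in s.
With the tool pointing down it reaches from about 0.4 to 0.85 m from the base axis. Payload 10.4 kg.
Tool frame: the origin (TCP) lies between the finger pads; the fingertips stand 8 mm ahead of it and the grasp point (between the pads) lies 11 mm behind it; z points along the fingers, x is the direction in which the jaws open and shut, and the axes are right-handed (so a half turn about z gives the same grasp; the last joint's range is limited). The gripper opens to 87 mm and grips with 3 to 60 N. Pads are 19 mm wide; open, the fingers measure 117 mm over their backs; the gripper's body (75 mm by 190 mm) begins 51 mm behind the grasp point.
Start: joints at [1.153, 0.332, -0.065, 1.46, 0.022, 1.35, -0.088], TCP at [0.24, -0.577, 0.231] pointing down, gripper open.
Joint ranges: [-2.6, 2.6], [-0.5, 2.12], [-1.47, 1.34], [0.16, 2.42], [-1.27, 4.41], [0.06, 2.06], [-2.6, 2.6]. Speed limits (rad/s): [2.22, 2.22, 2.79, 2.79, 3.14, 3.14, 3.14].

INTERFACE

Orientations are given as a unit quaternion [x, y, z, w].
In Python, from bench import r, viewer gives the robot as it stands.
- The arm moves only by the tool apply_moves, never from a script. Its argument "increments" is a list of rows, each an object with "grip": the closure in counts, from 0 (fully open) to 255 (shut); "xyz": the shift along the tool's x, y, z in mm, a list of three; "rotation": the turn, a rotation vector about the tool's x, y, z in degrees, a list of three. A call has 1 to 5 rows; each row is the pose to reach, as a shift and turn from the pose measured when the call began, along the tool's axes at that moment; what a row does not reach only later rows make up. A row lasts 1/8 s, in which the tool goes at most 62.5 mm and 10.7 degrees, less where a joint would pass 70% of its speed; a pose out of reach is approached as far as the arm can. A call with a gripper value outside its range is refused whole. The fingers move at their own pace and stop on an object; "squeeze" is the grip in N (left out, the last holds). Time passes only in rows, so rows that repeat a pose let the fingers close. It gives the time, the measured TCP pose, the force and the opening at its end, in the units of the state.
- r.read_state(): the state, without advancing time (a new reading comes with each control period).
- viewer.camera(name): name is "scene" or "side" or "wrist"; returns a dict with "img" (480x640x3 uint8, blue, green, red), "range_z" (480x640 float32, m along the optical axis (not along the pixel's ray), 0 where there is no reading), "vertical_fov" (degrees; the focal length in pixels is half the picture's height over the tangent of half this angle, whatever the lens; pixels are square), "cx", "cy" (the principal point, pixels), "rvec" (rotation vector, rad) and "tvec" (3), from world to camera coordinates, as OpenCV has them. Camera axes: x right, y down, z forward; pixel columns grow to the right and rows downward; lengths in m; the calibration is good to about 2 mm. A picture is of the moment at which its call begins.
- r.close_job(): hands the job in, once; it reports no verdict.
The state is a dict: "time": time; "joint_positions": joint angles; "joint_vel": joint speeds; "joint_torque": joint torques, N m; "ee_pos": TCP position; "eef_rot": TCP orientation; "ft_force": force on the tool from outside, world axes, zero at the start; "torque": the same for the moment, N m; "width": finger opening in m.
Only numpy, scipy, OpenCV 4.12 (cv2) and the standard library are available. Lean on these libraries where they do the work, as an engineer would, in place of code of your own. Each camera call takes 0.05 s, during which the arm holds its last target.

## Working session

There is one attempt and no reset: what is moved stays moved. The work goes in short steps, Python scripts to look and compute and a tool call to move; the robot and the scene stay as the last step left them, time stands still between calls to the robot, and variables do not carry over. Pictures are saved under pics/ and viewed, and the job is handed in when it is done.

Besides the shell and the picture viewer there is one more tool, called after "Request:" by a JSON object that holds its "fn" and its "kwargs", one argument or row to a line. apply_moves: Moves the arm, as the interface text tells. Its arguments: {"type":"object","properties":{"increments":{"type":"array","items":{"type":"object","properties":{"grip":{"type":"number"},"xyz":{"type":"array","items":{"type":"number"}},"rotation":{"type":"array","items":{"type":"number"}}}}},"squeeze":{"type":"number"}},"required":["increments"]}

```bash
mkdir -p pics; ls
cat > h.py <<'E'
import numpy as np, cv2
from bench import r, viewer
from scipy.spatial.transform import Rotation as R
def cam(n):
    c=viewer.camera(n); c['f']=240/np.tan(np.radians(c['vertical_fov'])/2) if True else 0
    c['R']=cv2.Rodrigues(np.array(c['rvec'],float))[0]; c['t']=np.array(c['tvec'],float).ravel(); c['o']=-c['R'].T@c['t']
    return c
def ray(c,u,v):
    d=np.array([(u-c['cx'])/c['f'],(v-c['cy'])/c['f'],1.]); return c['R'].T@d
def plane(c,u,v,z):
    d=ray(c,u,v); return c['o']+d*(z-c['o'][2])/d[2]
def pix(c,p):
    q=c['R']@np.array(p,float)+c['t']; return q[:2]/q[2]*c['f']+[c['cx'],c['cy']]
def cloud(c):
    v,u=np.mgrid[:480,:640]; z=c['range_z']
    P=np.stack([(u-c['cx'])/c['f']*z,(v-c['cy'])/c['f']*z,z],-1)
    W=(P-c['t'])@c['R']; W[z==0]=np.nan; return W
def tri(c1,p1,c2,p2):
    d1=ray(c1,*p1);d2=ray(c2,*p2)
    s=np.linalg.lstsq(np.stack([d1,-d2],1),c2['o']-c1['o'],rcond=None)[0]
    a=c1['o']+d1*s[0];b=c2['o']+d2*s[1]; return (a+b)/2,np.linalg.norm(a-b)
def st():
    s=r.read_state(); print({k:(np.round(v,4).tolist()) for k,v in s.items()}); return s
E
cat > a.py <<'E'
from h import *
st()
for n in ['scene','side','wrist']:
    c=cam(n); cv2.imwrite(f'pics/{n}0.png',c['img']); print(n,c['vertical_fov'],c['cx'],c['cy'],c['o'],c['img'].shape,(c['range_z']==0).mean())
E
python3 a.py
```

```text
pics
{'time': 0.0, 'joint_positions': [1.1535, 0.3329, -0.0647, 1.4609, 0.0216, 1.3499, -0.0885], 'joint_vel': [0.0, -0.0004, -0.0013, 0.0005, 0.0011, 0.0011, -0.0004], 'joint_torque': [-0.0001, -62.3254, 0.0247, -38.9908, -0.0614, 0.0395, 0.0001], 'ee_pos': [0.2402, -0.5766, 0.2298], 'eef_rot': [0.832, -0.5547, -0.0006, -0.0004], 'ft_force': [0.0931, 0.4026, 1.497], 'torque': [0.0003, 0.0009, 0.0351], 'width': 0.0871}
scene 47.45973205188457 310.2269195805818 241.77105279087255 [1.14948332 0.20713258 0.85139396] (480, 640, 3) 0.003951822916666667
side 53.33821343082083 324.2255095763626 240.71159472186466 [0.45186907 0.47300006 0.65157018] (480, 640, 3) 0.003929036458333333
wrist 65.87492264365025 317.2680801124971 233.55443928621287 [ 0.31119403 -0.54753209  0.38398799] (480, 640, 3) 0.00408203125
```

View pics/scene0.png

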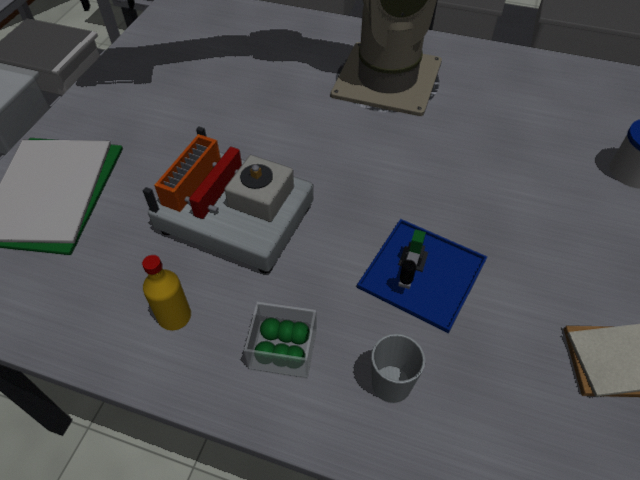

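View pics/side0.png

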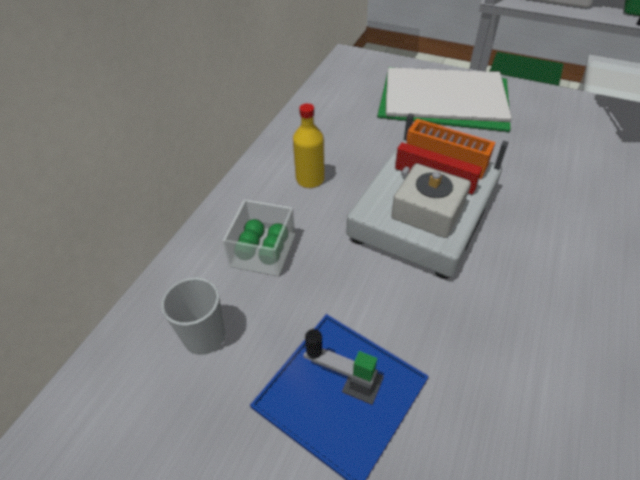

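View pics/wrist0.png

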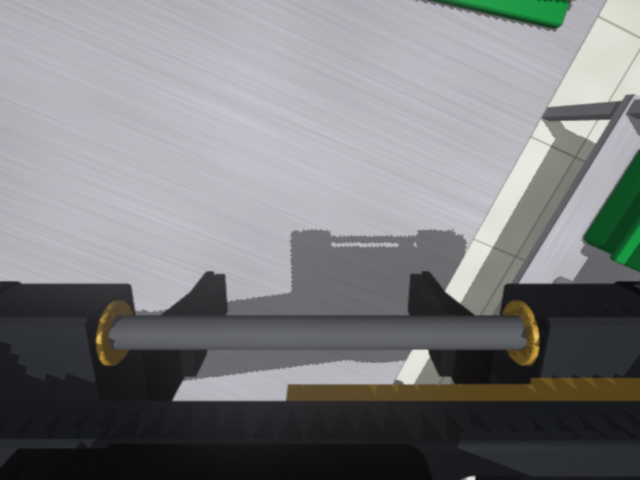

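The scene view shows the cutter (gearbox collar about (257,175)), the tray centre (423,273), and the crank boss (417,238) with its knob (407,272). In the side view the boss is at (364,365), the knob at (314,343) and the shaft at (435,180). Next I measure.

```bash
cat > m.py <<'E'
from h import *
C={n:cam(n) for n in ['scene','side']}
W={n:cloud(C[n]) for n in C}
box={'scene':dict(green=(400,225,430,255),knob=(395,255,420,292)),'side':dict(green=(345,345,385,385),knob=(300,325,328,362))}
for n in C:
    hsv=cv2.cvtColor(C[n]['img'],cv2.COLOR_BGR2HSV); w=W[n]
    H,S,V=[hsv[...,i].astype(int) for i in range(3)]
    def rep(name,m,q=None):
        p=w[m]; p=p[~np.isnan(p[:,0])]; ys,xs=np.nonzero(m)
        print(n,name,len(p),'pix',xs.mean().round(1),ys.mean().round(1),'z pct',np.percentile(p[:,2],[2,50,98]).round(3))
        zt=np.percentile(p[:,2],97); t=p[p[:,2]>zt-.006]
        print('   top mean',t.mean(0).round(4),'range x',np.percentile(t[:,0],[2,98]).round(4),'y',np.percentile(t[:,1],[2,98]).round(4),len(t)); return t
    yy,xx=np.mgrid[:480,:640]
    def inb(b): return (xx>b[0])&(xx<b[2])&(yy>b[1])&(yy<b[3])
    t=rep('green',(H>45)&(H<80)&(S>120)&inb(box[n]['green']))
    if len(t)>4: print('   rect',cv2.minAreaRect((t[:,:2]*1000).astype(np.float32)))
    rep('knob',(V<60)&inb(box[n]['knob']))
    blue=(H>105)&(H<130)&(S>150)
    k,l,s,ce=cv2.connectedComponentsWithStats(blue.astype(np.uint8)); i=1+np.argmax(s[1:,4])
    cn=cv2.findContours((l==i).astype(np.uint8),0,1)[0]; cn=max(cn,key=cv2.contourArea)[:,0]
    P=np.array([plane(C[n],u,v,.012)[:2] for u,v in cn]); rc=cv2.minAreaRect((P*1000).astype(np.float32)); print(n,'tray',rc)
    fl=w[(l==i)]; print('  tray z',np.nanpercentile(fl[:,2],[5,50,95]))
    # top of machine
    a=w[...,2]; reg=(a>.12)&(a<.165)&(w[...,0]<.8)&(w[...,1]<0)
    # collar dark
    col=(V<90)&(a>.115)&(a<.14)
    rep('collar',col)
    br=(a>.132)&(a<.16)&(abs(w[...,0]-np.nanmean(w[col][:,0]))<.035)&(abs(w[...,1]-np.nanmean(w[col][:,1]))<.035); rep('shaft',br)
E
python3 m.py
```

```text
scene green 249 pix 416.9 241.3 z pct [0.044 0.074 0.079]
   top mean [0.5272 0.1842 0.0767] range x [0.5138 0.5393] y [0.1752 0.1933] 132
   rect ((526.333984375, 184.16278076171875), (18.91441535949707, 27.405508041381836), 87.79188537597656)
scene knob 549 pix 405.8 272.4 z pct [0.002 0.054 0.09 ]
   top mean [0.6026 0.1828 0.0878] range x [0.5917 0.6124] y [0.1719 0.1928] 131
scene tray ((553.1426391601562, 206.17092895507812), (179.9954833984375, 185.64207458496094), 77.49552154541016)
  tray z [0.00201227 0.00495114 0.01280145]
scene collar 2643 pix 256.3 149.1 z pct [0.115 0.123 0.138]
   top mean [ 0.2467 -0.0427  0.1353] range x [0.0182 0.7902] y [-0.1926  0.071 ] 298m.py:10: RuntimeWarning: Mean of empty slice.
  print(n,name,len(p),'pix',xs.mean().round(1),ys.mean().round(1),'z pct',np.percentile(p[:,2],[2,50,98]).round(3))
  ret = ret.dtype.type(ret / rcount)
Traceback (most recent call last):
  File "m.py", line 28, in <module>
    br=(a>.132)&(a<.16)&(abs(w[...,0]-np.nanmean(w[col][:,0]))<.035)&(abs(w[...,1]-np.nanmean(w[col][:,1]))<.035); rep('shaft',br)
                                                                                                                   ~~~^^^^^^^^^^^^
  File "m.py", line 10, in rep
    print(n,name,len(p),'pix',xs.mean().round(1),ys.mean().round(1),'z pct',np.percentile(p[:,2],[2,50,98]).round(3))
                                                                            ~~~~~~~~~~~~~^^^^^^^^^^^^^^^^^^
IndexError: index -1 is out of bounds for axis 0 with size 0
```

Run:
```python
import cv2
a=cv2.imread('pics/scene0.png')[150:210,215:305]; b=cv2.imread('pics/side0.png')[150:240,385:480]
cv2.imwrite('pics/c1.png',cv2.resize(a,(540,360),interpolation=2)); cv2.imwrite('pics/c2.png',cv2.resize(b,(570,540),interpolation=2))
```

```text
(no output)
```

View pics/c1.png

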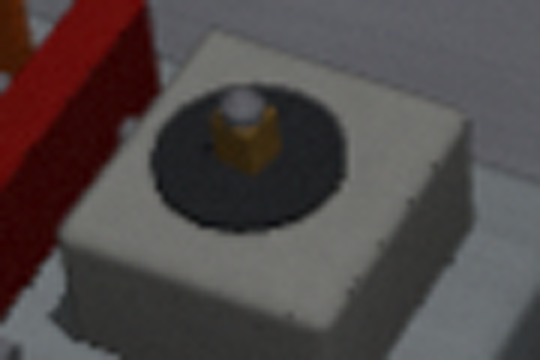

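View pics/c2.png

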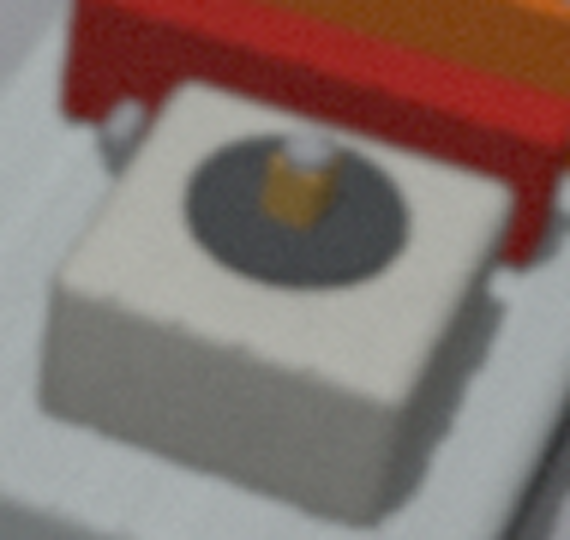

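```bash
cat > m2.py <<'E'
from h import *
C={n:cam(n) for n in ['scene','side']}
B={'scene':(215,150,305,215),'side':(385,150,480,240)}
yy,xx=np.mgrid[:480,:640]
E={}
for n in C:
    c=C[n]; b=B[n]; img=cv2.medianBlur(c['img'],3); hsv=cv2.cvtColor(img,cv2.COLOR_BGR2HSV).astype(int); H,S,V=hsv[...,0],hsv[...,1],hsv[...,2]
    inb=(xx>b[0])&(xx<b[2])&(yy>b[1])&(yy<b[3])
    g=(inb&(V<95)&(S<90)).astype(np.uint8)
    k,l,s,ce=cv2.connectedComponentsWithStats(g)
    cx={'scene':(256,186),'side':(436,194)}[n]; i=l[cx[1],cx[0]]; print(n,'lab',i,s[i],V[cx[1],cx[0]])
    m=(l==i).astype(np.uint8); cn=max(cv2.findContours(m,0,1)[0],key=cv2.contourArea); cn=cv2.convexHull(cn)[:,0]
    el=cv2.fitEllipse(cn); print(el); E[n]=el[0]
    P=np.array([plane(c,u,v,.128)[:2]*1000 for u,v in cn]); print(' world',cv2.fitEllipse(P.astype(np.float32)),cv2.minEnclosingCircle(P.astype(np.float32)))
    W=cloud(c); print(' z collar',np.nanmedian(W[m>0][:,2]))
    br=inb&(H>8)&(H<30)&(S>110); 
    k,l,s,ce=cv2.connectedComponentsWithStats(br.astype(np.uint8)); j=1+np.argmax(s[1:,4]); cn=max(cv2.findContours((l==j).astype(np.uint8),0,1)[0],key=cv2.contourArea)[:,0]
    print(' brass',s[j],ce[j]); hull=cv2.convexHull(cn)[:,0]; print(hull.tolist())
    # gearbox edge angle
    gm=(inb&(W[...,2]>.117)&(W[...,2]<.145)).astype(np.uint8); cn=max(cv2.findContours(gm,0,1)[0],key=cv2.contourArea)[:,0]
    P=np.array([plane(c,u,v,.124)[:2]*1000 for u,v in cn]); print(' gearbox',cv2.minAreaRect(P.astype(np.float32)))
print(tri(C['scene'],E['scene'],C['side'],E['side']))
E
python3 m2.py; sed -i 's/^    a=w.*$/    continue/' m.py; python3 m.py
```

```text
scene lab 7 [240 164  33  25 590] 35
((256.05877685546875, 175.942626953125), (25.076501846313477, 33.84186553955078), 82.73696899414062)
 world ((524.4777221679688, -125.17437744140625), (61.70325469970703, 63.74129104614258), 109.24068450927734) ((524.2879638671875, -125.4715805053711), 31.963661193847656)
 z collar 0.12875923136824757
 brass [251 168  11  11  70] [256.02857143 173.54285714]
[[260, 169], [261, 173], [261, 174], [257, 178], [256, 178], [252, 176], [251, 175], [251, 170], [259, 168]]
 gearbox ((527.9868774414062, -118.31385803222656), (96.68704986572266, 103.98292541503906), 83.64437103271484)
side lab 1 [417 173  35  25 538] 74
((433.8561096191406, 185.0269012451172), (23.874483108520508, 35.69212341308594), 100.07648468017578)
 world ((524.2473754882812, -124.3757553100586), (56.371150970458984, 58.22697067260742), 23.291574478149414) ((524.2474365234375, -124.30809783935547), 29.142518997192383)
 z collar 0.1291143349277551
 brass [434 151  46  15 355] [463.55211268 155.45352113]
[[479, 151], [479, 165], [472, 163], [446, 155], [434, 151]]
 gearbox ((524.029907226
[... 540 characters left out ...]
.1928] 133
scene tray ((553.3505859375, 206.20050048828125), (179.84255981445312, 185.67897033691406), 77.634765625)
  tray z [0.00216698 0.00494576 0.0126182 ]
side green 441 pix 364.4 365.6 z pct [0.048 0.076 0.079]
   top mean [0.5257 0.1857 0.077 ] range x [0.5137 0.5375] y [0.1756 0.1945] 274
   rect ((525.5577392578125, 184.88429260253906), (24.78275489807129, 19.779842376708984), 1.1406441926956177)
side knob 385 pix 313.4 343.5 z pct [0.049 0.083 0.09 ]
   top mean [0.6001 0.1854 0.0886] range x [0.5908 0.6094] y [0.1752 0.194 ] 185
side tray ((550.2863159179688, 208.59661865234375), (179.4191436767578, 178.6370086669922), 77.4874496459961)
  tray z [0.00341975 0.0053593  0.01283875]
```

```bash
cat >> h.py <<'E'
def yaw(s):
    x=R.from_quat(s['eef_rot']).as_matrix()[:,0]; return np.degrees(np.arctan2(x[1],x[0]))
def to(p,yw=None,n=5):
    s=r.read_state(); Rt=R.from_quat(s['eef_rot']).as_matrix()
    y=yaw(s); yw=y if yw is None else yw
    c,sn=np.cos(np.radians(yw)),np.sin(np.radians(yw)); T=np.array([[c,sn,0],[sn,-c,0],[0,0,-1]])
    rv=np.degrees(R.from_matrix(Rt.T@T).as_rotvec()); d=Rt.T@(np.array(p)-s['ee_pos'])*1000
    print('t',s['time'],'pos',np.round(s['ee_pos'],4),'yaw',round(y,2),'F',np.round(s['ft_force'],2),'T',np.round(s['torque'],3),'w',round(float(s['width']),4),'j7',np.round(s['joint_positions'],2))
    print('d',d.round(1),'len',np.linalg.norm(d).round(1),'rv',rv.round(2))
E
python3 - <<'E'
from h import *
to([.544,-.2,.33],13)
c=cam('wrist');print('camz',c['R'][2], 'cam x',c['R'][0])
E
```

```text
t 0.45 pos [ 0.2404 -0.5769  0.2305] yaw -67.38 F [ 0.59  0.1  -0.34] T [ 0.003 -0.023 -0.017] w 0.0867 j7 [ 1.15  0.33 -0.06  1.46  0.02  1.35 -0.09]
d [-231.1 -425.2  -99.5] len 494.1 rv [-1.000e-02  1.000e-02 -8.038e+01]
camz [-0.25555739 -0.10705318 -0.9608486 ] cam x [ 3.84516718e-01 -9.23117846e-01  5.79293596e-04]
```

Request:
{"fn": "apply_moves", "kwargs": {
  "increments": [
    {"grip":0,"xyz":[-28,-52,-20],"rotation":[0,0,-10]},
    {"grip":0,"xyz":[-57,-104,-40],"rotation":[0,0,-20]},
    {"grip":0,"xyz":[-86,-156,-60],"rotation":[0,0,-30]},
    {"grip":0,"xyz":[-115,-208,-80],"rotation":[0,0,-40]},
    {"grip":0,"xyz":[-144,-260,-99],"rotation":[0,0,-50]}
  ]
}}

```text
time: 1.12
ee_pos: [0.4254, -0.3431, 0.3302]
eef_rot: [0.989, -0.148, 0.0, 0.0]
ft_force: [1.2, 0.1, 0.4]
width: 0.0875
```

Run:
```python
from h import *
to([.544,-.19,.33],13)
```

```text
t 1.125 pos [ 0.4254 -0.3431  0.3302] yaw -17.06 F [1.2  0.14 0.44] T [-0.047 -0.123 -0.021] w 0.0875 j7 [ 0.9   0.14 -0.34  1.49  0.05  1.51  0.26]
d [  68.5 -181.1    0.2] len 193.7 rv [ 4.000e-02 -3.000e-02 -3.006e+01]
```

Request:
{"fn": "apply_moves", "kwargs": {
  "increments": [
    {"grip":0,"xyz":[20,-52,0],"rotation":[0,0,-10]},
    {"grip":0,"xyz":[40,-104,0],"rotation":[0,0,-20]},
    {"grip":0,"xyz":[60,-156,0],"rotation":[0,0,-30]},
    {"grip":0,"xyz":[68.5,-181,0],"rotation":[0,0,-30]},
    {"grip":0,"xyz":[68.5,-181,0],"rotation":[0,0,-30]}
  ]
}}

```text
time: 1.75
ee_pos: [0.5449, -0.1877, 0.3301]
eef_rot: [0.993, 0.115, 0.0, -0.0]
ft_force: [-0.4, -1.2, -0.1]
width: 0.0874
```

Run:
```python
from h import *
to([.526,.185,.15],90)
c=cam('wrist');cv2.imwrite('pics/w1.png',c['img'])
u,v=pix(c,[.5243,-.1248,.14]); print(u,v)
u,v=int(u),int(v)
cv2.imwrite('pics/w1c.png',cv2.resize(c['img'][max(v-60,0):v+60,u-80:u+80],(800,600),interpolation=2)); print(max(v-60,0),u-80)
import pickle;pickle.dump(c,open('w1.pkl','wb'))
```

```text
t 1.75 pos [ 0.5449 -0.1877  0.3301] yaw 13.17 F [-0.36 -1.17 -0.14] T [-0.02  -0.097 -0.045] w 0.0874 j7 [ 0.68  0.23 -0.52  1.41  0.11  1.53  0.4 ]
d [  66.4 -367.2  180.2] len 414.3 rv [ 2.000e-02 -4.000e-02 -7.683e+01]
309.86594249142263 137.92077669878105
77 229
```

View pics/w1.png

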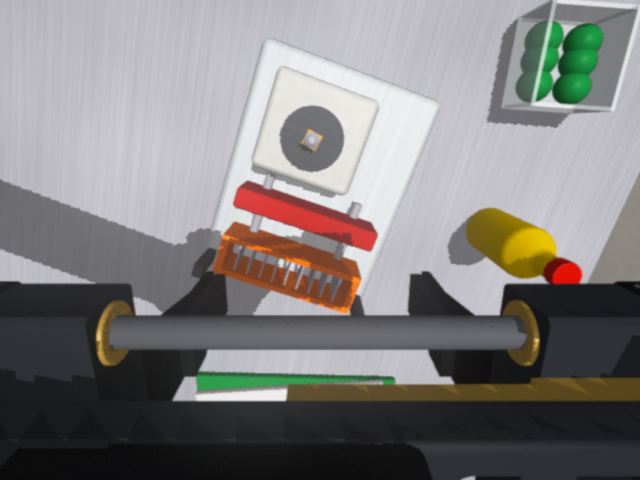

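View pics/w1c.png

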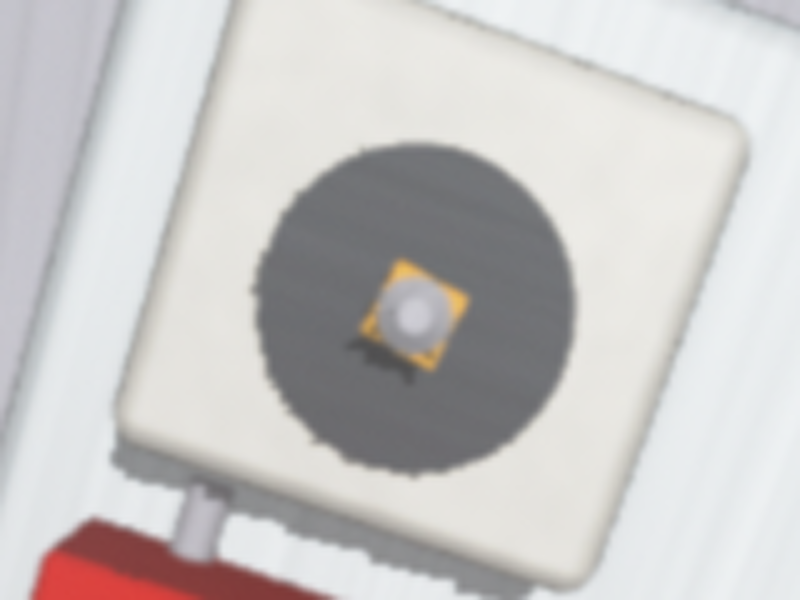

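The wrist view shows the cutter with the collar circle centred near (312,138). The brass square is clearly visible, with corners in the crop at (403,260), (470,298), (435,370) and (360,332).

Run:
```python
from h import *
import pickle
c=pickle.load(open('w1.pkl','rb'))
Q=np.array([plane(c,229+(a-2)/5,77+(b-2)/5,.145)[:2] for a,b in [(403,260),(470,298),(435,370),(360,332)]])
print(Q.mean(0)); 
for i in range(4):
    e=Q[(i+1)%4]-Q[i]; print(np.linalg.norm(e),np.degrees(np.arctan2(e[1],e[0]))%90)
print('nose',plane(c,229+(411-2)/5,77+(313-2)/5,.153))
hsv=cv2.cvtColor(c['img'],cv2.COLOR_BGR2HSV).astype(int)
m=np.zeros((480,640),np.uint8); g=cv2.cvtColor(c['img'],cv2.COLOR_BGR2GRAY)
k,l,s,ce=cv2.connectedComponentsWithStats(((g<140)&(hsv[...,1]<60)).astype(np.uint8)); i=l[150,312]; print(s[i])
cn=cv2.convexHull(max(cv2.findContours((l==i).astype(np.uint8),0,1)[0],key=cv2.contourArea))[:,0]
P=np.array([plane(c,u,v,.128)[:2]*1000 for u,v in cn]).astype(np.float32); print(cv2.fitEllipse(P))
W=cloud(c); print('collar z',np.nanmedian(W[l==i][:,2]))
to([.526,.160,.20],90)
```

```text
[ 0.52653067 -0.12565554]
0.01349022040968632 74.46380584364277
0.013936635477853062 76.67024019103737
0.014896407171999387 76.79609928771015
0.014557775601149557 71.08778847110986
nose [ 0.52547066 -0.12524189  0.153     ]
[ 280  106   63   66 2923]
((525.8348999023438, -125.89588165283203), (58.36375427246094, 58.86234664916992), 165.8592071533203)
collar z 0.12797361367474558
t 1.8 pos [ 0.5441 -0.1897  0.3301] yaw 13.01 F [-0.74 -0.22  0.05] T [-0.032 -0.118 -0.036] w 0.0872 j7 [ 0.68  0.23 -0.52  1.41  0.11  1.53  0.4 ]
d [  61.1 -344.9  129.9] len 373.6 rv [ 4.000e-02  2.000e-02 -7.699e+01]
```

Request:
{"fn": "apply_moves", "kwargs": {
  "increments": [
    {"grip":0,"xyz":[10,-57,5],"rotation":[0,0,-10]},
    {"grip":0,"xyz":[20,-115,10],"rotation":[0,0,-20]},
    {"grip":0,"xyz":[30,-172,15],"rotation":[0,0,-30]},
    {"grip":0,"xyz":[40,-230,20],"rotation":[0,0,-40]},
    {"grip":0,"xyz":[50,-287,30],"rotation":[0,0,-50]}
  ]
}}

```text
time: 2.42
ee_pos: [0.5282, 0.101, 0.3002]
eef_rot: [0.852, 0.524, 0.0, 0.001]
ft_force: [1.6, 0.7, -0.3]
width: 0.0868
```

Run:
```python
from h import *
to([.57,.185,.22],90)
```

```text
t 2.425 pos [0.5282 0.101  0.3002] yaw 63.16 F [ 1.59  0.74 -0.26] T [ 0.083 -0.158  0.007] w 0.0868 j7 [ 0.43  0.18 -0.79  1.55  0.13  1.46  0.73]
d [93.9 -0.8 80.2] len 123.4 rv [  0.12   0.08 -26.84]
```

Request:
{"fn": "apply_moves", "kwargs": {
  "increments": [
    {"grip":0,"xyz":[40,0,30],"rotation":[0,0,-9]},
    {"grip":0,"xyz":[80,0,60],"rotation":[0,0,-18]},
    {"grip":0,"xyz":[94,0,80],"rotation":[0,0,-27]},
    {"grip":0,"xyz":[94,0,80],"rotation":[0,0,-27]}
  ]
}}

```text
time: 2.92
ee_pos: [0.5705, 0.1836, 0.2185]
eef_rot: [0.707, 0.708, -0.001, 0.0]
ft_force: [0.0, 0.1, -0.4]
width: 0.087
```

Run:
```python
from h import *
import pickle
to([.526,.185,.14],90)
c=cam('wrist');cv2.imwrite('pics/w2.png',c['img']);pickle.dump(c,open('w2.pkl','wb'))
print(pix(c,[.526,.185,.076]))
```

```text
t 2.925 pos [0.5705 0.1836 0.2185] yaw 90.07 F [ 0.03  0.08 -0.44] T [ 0.074 -0.096  0.019] w 0.087 j7 [ 0.28  0.41 -0.86  1.51  0.31  1.37  0.96]
d [  1.7 -44.4  78.6] len 90.2 rv [-0.08  0.14  0.07]
[319.71956238 167.30999014]
```

View pics/w2.png

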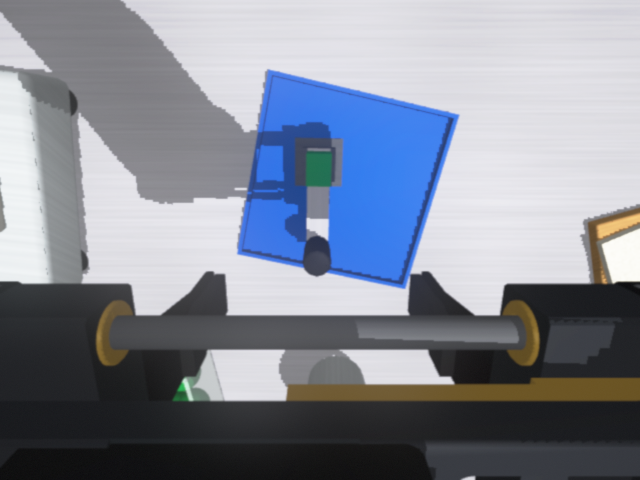

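The wrist view shows the boss top at about (319,168), the knob at (316,256), and the tray with corners (268,72), (458,115), (404,287) and (238,253).

Run:
```python
from h import *
import pickle
c=pickle.load(open('w2.pkl','rb')); W=cloud(c)
hsv=cv2.cvtColor(c['img'],cv2.COLOR_BGR2HSV).astype(int)
yy,xx=np.mgrid[:480,:640]
m=(hsv[...,0]>45)&(hsv[...,0]<85)&(hsv[...,1]>100)&(abs(xx-319)<25)&(abs(yy-168)<30)&(W[...,2]>.072)
ys,xs=np.nonzero(m); rc=cv2.minAreaRect(np.stack([xs,ys],1).astype(np.float32)); print(rc,np.nanmedian(W[m][:,2]))
print('boss top',plane(c,*rc[0],.076))
m2=(W[...,2]>.083)&(abs(xx-316)<25)&(abs(yy-250)<35); ys,xs=np.nonzero(m2);(ce,rad)=cv2.minEnclosingCircle(np.stack([xs,ys],1).astype(np.float32)); print('knob',ce,rad,plane(c,*ce,.088),np.nanmedian(W[m2][:,2]))
print('tray',np.mean([plane(c,*p,.012) for p in [(268,72),(458,115),(404,287),(238,253)]],0))
# base flange bottom-ish
for p in [(296,138),(342,138),(342,186),(296,186)]: print(plane(c,*p,.008))
W0=W
```

```text
((318.5, 169.0), (32.0, 25.0), 90.0) 0.0760082959901251
boss top [0.52732907 0.18403598 0.076     ]
knob (316.82977294921875, 261.8807067871094) 14.21448802947998 [0.60131014 0.18282205 0.088     ] 0.08778540704765052
tray [0.55249743 0.20692937 0.012     ]
[0.50542432 0.16254934 0.008     ]
[0.50536853 0.20642214 0.008     ]
[0.55130241 0.20732549 0.008     ]
[0.55137656 0.16187381 0.008     ]
```

Request:
{"fn": "apply_moves", "kwargs": {
  "increments": [
    {"grip":0,"xyz":[0.8,-25,30],"rotation":[0,0,0.5]},
    {"grip":0,"xyz":[0.8,-43,70],"rotation":[0,0,0.7]},
    {"grip":0,"xyz":[0.8,-43,110],"rotation":[0,0,0.7]},
    {"grip":0,"xyz":[0.8,-43,145],"rotation":[0,0,0.7]},
    {"grip":0,"xyz":[0.8,-43,152],"rotation":[0,0,0.7]}
  ]
}}

```text
time: 3.6
ee_pos: [0.5279, 0.1814, 0.0674]
eef_rot: [0.714, 0.7, -0.002, 0.001]
ft_force: [1.3, 0.1, 0.6]
width: 0.087
```

Run:
```python
from h import *
to([.5275,.1843,.0535],89.4)
c=cam('side');cv2.imwrite('pics/s1.png',c['img'][250:480,220:500])
```

```text
t 3.6 pos [0.5279 0.1814 0.0674] yaw 88.88 F [1.27 0.12 0.65] T [ 0.084 -0.152  0.006] w 0.087 j7 [ 0.26  0.47 -0.82  1.78  0.39  1.06  0.85]
d [ 2.9 -0.4 13.9] len 14.2 rv [-0.03  0.24 -0.52]
```

View pics/s1.png

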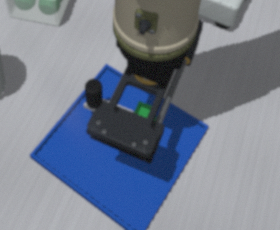

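The side view shows the green boss between the open fingers, so I close the gripper.

Request:
{"fn": "apply_moves", "kwargs": {
  "increments": [
    {"grip":0,"xyz":[2.9,-0.4,13.9],"rotation":[0,0,-0.5]},
    {"grip":100,"xyz":[2.9,-0.4,13.9],"rotation":[0,0,-0.5]},
    {"grip":150,"xyz":[2.9,-0.4,13.9],"rotation":[0,0,-0.5]},
    {"grip":200,"xyz":[2.9,-0.4,13.9],"rotation":[0,0,-0.5]},
    {"grip":255,"xyz":[2.9,-0.4,13.9],"rotation":[0,0,-0.5]}
  ],
  "squeeze": 30
}}

```text
time: 4.28
ee_pos: [0.528, 0.185, 0.0542]
eef_rot: [0.711, 0.704, -0.001, 0.001]
ft_force: [-0.3, 0.7, 0.1]
width: 0.0547
```

Request:
{"fn": "apply_moves", "kwargs": {
  "increments": [
    {"grip":255,"xyz":[0,0,0],"rotation":[0,0,0]},
    {"grip":255,"xyz":[0,0,0],"rotation":[0,0,0]},
    {"grip":255,"xyz":[0,0,0],"rotation":[0,0,0]}
  ],
  "squeeze": 50
}}

```text
time: 4.65
ee_pos: [0.528, 0.1849, 0.0542]
eef_rot: [0.711, 0.704, -0.001, 0.001]
ft_force: [0.4, 0.0, 0.1]
width: 0.0248
```

Run:
```python
from h import *
to([.5275,.1843,.0535],89.4)
```

```text
t 4.65 pos [0.528  0.1849 0.0542] yaw 89.43 F [0.36 0.01 0.12] T [ 0.114 -0.129 -0.038] w 0.0248 j7 [ 0.25  0.49 -0.82  1.79  0.41  1.04  0.84]
d [-0.6 -0.5  0.7] len 1.1 rv [0.03 0.2  0.03]
```

Request:
{"fn": "apply_moves", "kwargs": {
  "increments": [
    {"grip":255,"xyz":[0,0,0],"rotation":[0,0,0]},
    {"grip":255,"xyz":[0,0,0],"rotation":[0,0,0]},
    {"grip":255,"xyz":[0,0,0],"rotation":[0,0,0]}
  ],
  "squeeze": 50
}}

```text
time: 5.03
ee_pos: [0.528, 0.1847, 0.0541]
eef_rot: [0.711, 0.704, -0.001, 0.001]
ft_force: [-0.2, -1.2, 0.5]
width: 0.0194
```

Request:
{"fn": "apply_moves", "kwargs": {
  "increments": [
    {"grip":255,"xyz":[0,0,-10],"rotation":[0,0,0]},
    {"grip":255,"xyz":[0,0,-30],"rotation":[0,0,0]},
    {"grip":255,"xyz":[0,0,-70],"rotation":[0,0,0]},
    {"grip":255,"xyz":[0,0,-120],"rotation":[0,0,0]},
    {"grip":255,"xyz":[0,0,-160],"rotation":[0,0,0]}
  ],
  "squeeze": 60
}}

```text
time: 5.65
ee_pos: [0.5279, 0.186, 0.2175]
eef_rot: [0.71, 0.704, -0.0, 0.002]
ft_force: [-0.2, 0.1, -5.6]
width: 0.0194
```

Run:
```python
from h import *
to([.525,-.125,.22],74.5)
for n in ['scene','side','wrist']:
  c=cam(n);cv2.imwrite('pics/%s2.png'%n,c['img'])
```

```text
t 5.65 pos [0.5279 0.186  0.2175] yaw 89.47 F [-0.19  0.11 -5.62] T [ 0.11  -0.173 -0.045] w 0.0194 j7 [ 0.33  0.32 -0.9   1.62  0.26  1.33  0.95]
d [-311.     0.    -1.6] len 311.0 rv [ 0.16  0.15 14.97]
```

View pics/side2.png

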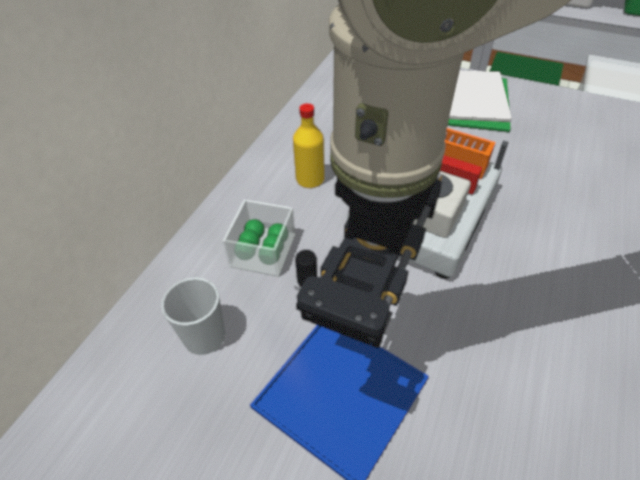

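View pics/wrist2.png

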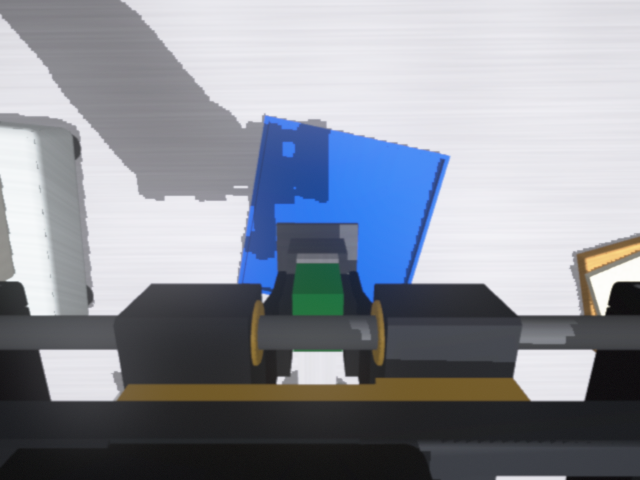

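Request:
{"fn": "apply_moves", "kwargs": {
  "increments": [
    {"grip":255,"xyz":[-40,0,-8],"rotation":[0,0,3]},
    {"grip":255,"xyz":[-90,0,-12],"rotation":[0,0,6]},
    {"grip":255,"xyz":[-145,0,-12],"rotation":[0,0,9]},
    {"grip":255,"xyz":[-200,0,-12],"rotation":[0,0,12]},
    {"grip":255,"xyz":[-250,0,-12],"rotation":[0,0,14.5]}
  ]
}}

```text
time: 6.42
ee_pos: [0.5251, -0.0658, 0.2284]
eef_rot: [0.794, 0.608, 0.0, 0.002]
ft_force: [0.7, -0.6, -4.5]
width: 0.0198
```

Run:
```python
from h import *
to([.5258,-.1252,.225],75)
```

```text
t 6.425 pos [ 0.5251 -0.0658  0.2284] yaw 74.83 F [ 0.68 -0.57 -4.51] T [ 0.113 -0.184  0.03 ] w 0.0198 j7 [ 0.71  0.19 -0.75  1.69  0.14  1.31  1.24]
d [-57.1  16.2   3.5] len 59.5 rv [ 0.2   0.11 -0.17]
```

Request:
{"fn": "apply_moves", "kwargs": {
  "increments": [
    {"grip":255,"xyz":[-30,8,2],"rotation":[0,0,0]},
    {"grip":255,"xyz":[-57.1,16.2,3.5],"rotation":[0.2,0.1,0]},
    {"grip":255,"xyz":[-57.1,16.2,3.5],"rotation":[0.2,0.1,0]},
    {"grip":255,"xyz":[-57.1,16.2,3.5],"rotation":[0.2,0.1,0]}
  ]
}}

```text
time: 6.92
ee_pos: [0.5253, -0.1243, 0.2242]
eef_rot: [0.794, 0.608, -0.0, -0.001]
ft_force: [0.2, 0.6, -4.6]
width: 0.0199
```

Run:
```python
from h import *
to([.5258,-.1252,.210],75)
for n in ['scene','side']:
  c=cam(n)
  b=(215,110,305,215) if n=='scene' else (385,110,480,240)
  i=c['img'][b[1]:b[3],b[0]:b[2]]; cv2.imwrite('pics/%s3.png'%n,cv2.resize(i,None,fx=5,fy=5,interpolation=2)); print(pix(c,[.525,-.125,.153]),pix(c,[.525,-.125,.128]))
```

```text
t 6.925 pos [ 0.5253 -0.1243  0.2242] yaw 74.87 F [ 0.16  0.57 -4.63] T [ 0.165 -0.137 -0.013] w 0.0199 j7 [ 0.77  0.22 -0.71  1.67  0.14  1.31  1.35]
d [-0.8  0.8 14.2] len 14.2 rv [-0.1  -0.03 -0.13]
[254.73777028 166.18081197] [256.05124491 175.91793179]
[435.94901348 172.52152984] [433.42729281 184.36256052]
```

View pics/scene3.png

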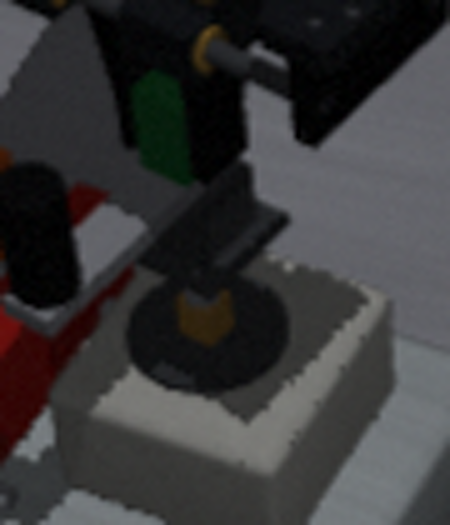

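View pics/side3.png

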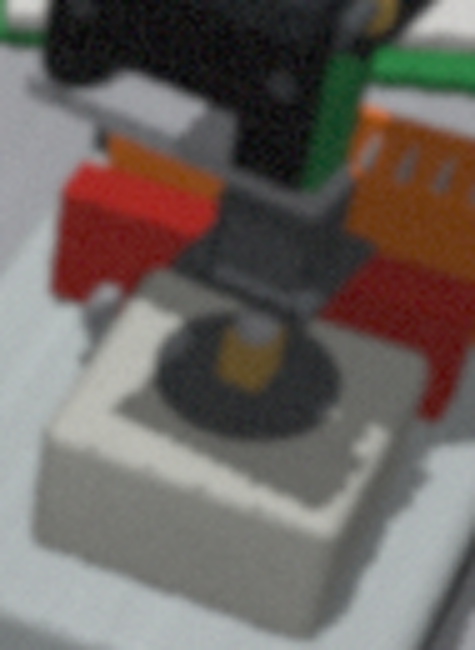

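The flange hovers centred over the nose in both views. I lower it.

Request:
{"fn": "apply_moves", "kwargs": {
  "increments": [
    {"grip":255,"xyz":[-0.8,0.8,8],"rotation":[0,0,0]},
    {"grip":255,"xyz":[-0.8,0.8,16],"rotation":[0,0,0]},
    {"grip":255,"xyz":[-0.8,0.8,22],"rotation":[0,0,0]},
    {"grip":255,"xyz":[-0.8,0.8,25],"rotation":[0,0,0]},
    {"grip":255,"xyz":[-0.8,0.8,27],"rotation":[0,0,0]}
  ]
}}

```text
time: 7.65
ee_pos: [0.5262, -0.1249, 0.1975]
eef_rot: [0.794, 0.608, -0.0, -0.0]
ft_force: [0.6, -0.0, -4.6]
width: 0.0199
```

Run:
```python
from h import *
to([.5258,-.1252,.19],75)
```

```text
t 7.65 pos [ 0.5262 -0.1249  0.1975] yaw 74.93 F [ 0.64 -0.   -4.56] T [ 0.113 -0.085 -0.012] w 0.0199 j7 [ 0.77  0.24 -0.7   1.7   0.16  1.26  1.33]
d [-0.4 -0.3  7.5] len 7.5 rv [-0.04 -0.01 -0.07]
```

No contact so far, and the nose has entered. I continue in small steps.

Request:
{"fn": "apply_moves", "kwargs": {
  "increments": [
    {"grip":255,"xyz":[0,0,1.5],"rotation":[0,0,0]},
    {"grip":255,"xyz":[0,0,3],"rotation":[0,0,0]},
    {"grip":255,"xyz":[0,0,4],"rotation":[0,0,0]}
  ]
}}

```text
time: 8.02
ee_pos: [0.5262, -0.1249, 0.1935]
eef_rot: [0.794, 0.608, -0.0, -0.0]
ft_force: [0.0, 0.0, -5.0]
width: 0.0194
```

Run:
```python
from h import *
to([.5258,-.1252,.178],75)
```

```text
t 8.025 pos [ 0.5262 -0.1249  0.1935] yaw 74.93 F [ 0.02  0.   -5.04] T [ 0.077 -0.151  0.018] w 0.0194 j7 [ 0.76  0.24 -0.7   1.71  0.16  1.25  1.33]
d [-0.4 -0.3 15.5] len 15.5 rv [-0.04 -0.01 -0.07]
```

Request:
{"fn": "apply_moves", "kwargs": {
  "increments": [
    {"grip":255,"xyz":[0,0,1.5],"rotation":[0,0,0]},
    {"grip":255,"xyz":[0,0,3],"rotation":[0,0,0]}
  ]
}}

```text
time: 8.28
ee_pos: [0.5262, -0.1249, 0.1904]
eef_rot: [0.794, 0.608, -0.0, -0.0]
ft_force: [-0.2, -0.4, -4.7]
width: 0.0191
```

Request:
{"fn": "apply_moves", "kwargs": {
  "increments": [
    {"grip":255,"xyz":[0,0,2],"rotation":[0,0,0]},
    {"grip":255,"xyz":[0,0,4],"rotation":[0,0,0]},
    {"grip":255,"xyz":[0,0,5],"rotation":[0,0,0]}
  ]
}}

```text
time: 8.65
ee_pos: [0.5262, -0.1249, 0.1853]
eef_rot: [0.794, 0.608, -0.0, -0.0]
ft_force: [-0.4, -0.4, -4.5]
width: 0.0197
```

Request:
{"fn": "apply_moves", "kwargs": {
  "increments": [
    {"grip":255,"xyz":[0,0,2],"rotation":[0,0,0]},
    {"grip":255,"xyz":[0,0,4],"rotation":[0,0,0]},
    {"grip":255,"xyz":[0,0,6],"rotation":[0,0,0]}
  ]
}}

```text
time: 9.02
ee_pos: [0.5261, -0.1249, 0.1791]
eef_rot: [0.794, 0.608, -0.0, -0.0]
ft_force: [-1.2, 0.2, -5.2]
width: 0.0198
```

Request:
{"fn": "apply_moves", "kwargs": {
  "increments": [
    {"grip":255,"xyz":[0,0,0.7],"rotation":[0,0,0]},
    {"grip":255,"xyz":[0,0,1.2],"rotation":[0,0,0]},
    {"grip":255,"xyz":[0,0,1.2],"rotation":[0,0,0]}
  ]
}}

```text
time: 9.4
ee_pos: [0.5262, -0.1249, 0.1781]
eef_rot: [0.794, 0.608, -0.0, -0.0]
ft_force: [-1.4, 1.3, -2.5]
width: 0.0195
```

Run:
```python
from h import *
to([.5258,-.1252,.178],75)
for n in ['scene','side']:
  c=cam(n)
  b=(215,110,305,215) if n=='scene' else (385,110,480,240)
  i=c['img'][b[1]:b[3],b[0]:b[2]]; cv2.imwrite('pics/%s4.png'%n,cv2.resize(i,None,fx=4,fy=4,interpolation=2))
```

```text
t 9.4 pos [ 0.5262 -0.1249  0.1781] yaw 74.93 F [-1.42  1.3  -2.53] T [ 0.15   0.149 -0.021] w 0.0195 j7 [ 0.76  0.26 -0.7   1.72  0.17  1.23  1.32]
d [-0.4 -0.3  0.1] len 0.5 rv [-0.04 -0.   -0.07]
```

View pics/scene4.png

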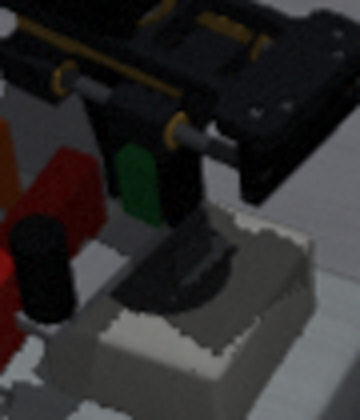

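View pics/side4.png

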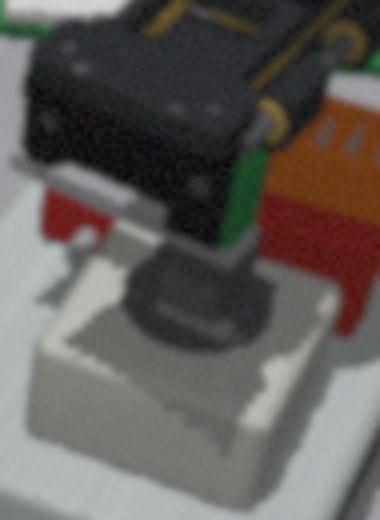

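Seated: z has reached the collar height, about 2 N of the crank's load has transferred, and both views show the flange on the collar. I start winding; clockwise is positive about tool z.

Request:
{"fn": "apply_moves", "kwargs": {
  "increments": [
    {"grip":255,"xyz":[-0.1,0,0.3],"rotation":[0,0,8]},
    {"grip":255,"xyz":[-0.2,0,0.3],"rotation":[0,0,16]},
    {"grip":255,"xyz":[-0.3,-0.1,0.3],"rotation":[0,0,24]},
    {"grip":255,"xyz":[-0.4,-0.1,0.3],"rotation":[0,0,32]},
    {"grip":255,"xyz":[-0.5,-0.2,0.3],"rotation":[0,0,40]}
  ]
}}

```text
time: 10.12
ee_pos: [0.526, -0.1259, 0.178]
eef_rot: [0.955, 0.298, -0.0, 0.0]
ft_force: [-1.1, -1.7, -2.2]
width: 0.0197
```

Run:
```python
from h import *
to([.5258,-.1252,.178],35)
c=cam('scene');b=(130,110,330,260)
i=c['img'][b[1]:b[3],b[0]:b[2]]; cv2.imwrite('pics/scene5.png',cv2.resize(i,None,fx=4,fy=4,interpolation=2))
```

```text
t 10.125 pos [ 0.526  -0.1259  0.178 ] yaw 34.66 F [-1.06 -1.7  -2.16] T [-0.422  0.088  0.15 ] w 0.0197 j7 [ 0.69  0.24 -0.61  1.73  0.15  1.22  0.64]
d [ 0.2 -0.6  0. ] len 0.7 rv [ 0.02  0.03 -0.34]
```

View pics/scene5.png

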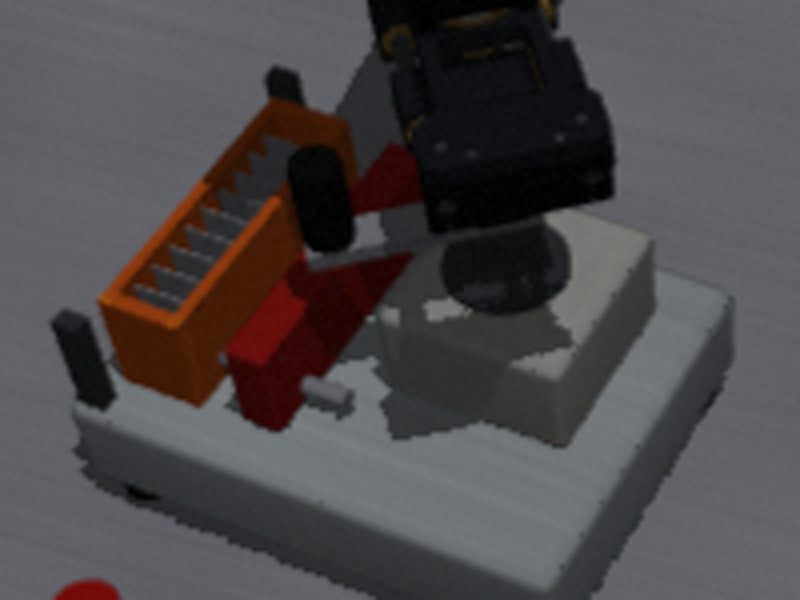

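The crank has turned with the tool (the knob is now toward the cassette) and the reaction is 0.15 N m, as expected for running. I continue.

Request:
{"fn": "apply_moves", "kwargs": {
  "increments": [
    {"grip":255,"xyz":[0,-0.2,0.3],"rotation":[0,0,7]},
    {"grip":255,"xyz":[-0.1,-0.4,0.3],"rotation":[0,0,14]},
    {"grip":255,"xyz":[-0.2,-0.5,0.3],"rotation":[0,0,21]},
    {"grip":255,"xyz":[-0.3,-0.6,0.3],"rotation":[0,0,28]},
    {"grip":255,"xyz":[-0.3,-0.7,0.3],"rotation":[0,0,35]}
  ]
}}

```text
time: 10.8
ee_pos: [0.5256, -0.1261, 0.178]
eef_rot: [1.0, -0.007, 0.0, 0.001]
ft_force: [-0.4, -2.0, -2.6]
width: 0.0196
```

```bash
cat > w.py <<'E'
from h import *
import sys
to([.5258,-.1252,.178])
for n in sys.argv[2:]:
  c=cam(n)
  b=(130,110,330,260) if n=='scene' else (385,90,535,240)
  if n=='wrist': b=(0,0,640,480)
  i=c['img'][b[1]:b[3],b[0]:b[2]]; k=4 if n!='wrist' else 1; cv2.imwrite('pics/%s%s.png'%(n,sys.argv[1]),cv2.resize(i,None,fx=k,fy=k,interpolation=2))
E
python3 w.py 6 scene side
```

```text
t 10.8 pos [ 0.5256 -0.1261  0.178 ] yaw -0.84 F [-0.4  -1.97 -2.65] T [-0.57   0.046  0.188] w 0.0196 j7 [ 0.63  0.23 -0.54  1.73  0.13  1.21  0.04]
d [ 0.2 -0.9  0. ] len 0.9 rv [ 0.08 -0.04 -0.  ]
```

View pics/side6.png

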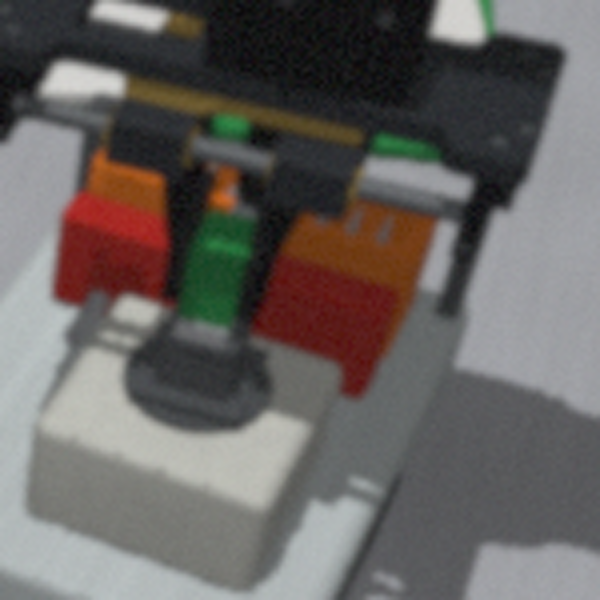

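View pics/scene6.png

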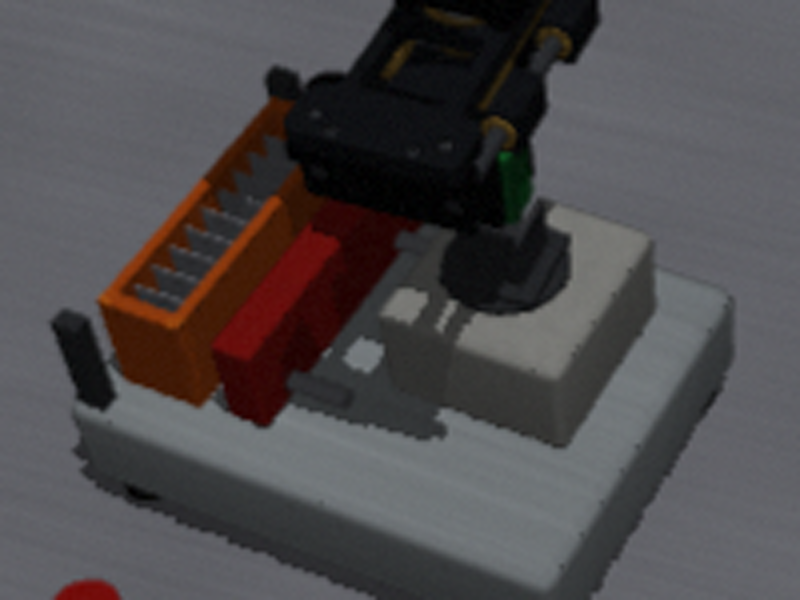

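The jaw has advanced but a gap to the cassette remains. I continue in smaller steps.

Request:
{"fn": "apply_moves", "kwargs": {
  "increments": [
    {"grip":255,"xyz":[0,0,0.3],"rotation":[0,0,4]},
    {"grip":255,"xyz":[0,-0.2,0.3],"rotation":[0,0,8]},
    {"grip":255,"xyz":[0,-0.3,0.3],"rotation":[0,0,12]},
    {"grip":255,"xyz":[0,-0.4,0.3],"rotation":[0,0,16]}
  ]
}}

```text
time: 11.4
ee_pos: [0.5254, -0.1261, 0.178]
eef_rot: [0.99, -0.144, 0.0, 0.001]
ft_force: [-2.5, -2.2, 0.2]
width: 0.0194
```

```bash
python3 w.py 7 scene
```

```text
t 11.4 pos [ 0.5254 -0.1261  0.178 ] yaw -16.59 F [-2.53 -2.19  0.23] T [-0.569  0.575  0.225] w 0.0194 j7 [ 0.6   0.22 -0.51  1.74  0.12  1.21 -0.23]
d [ 0.1 -1.  -0. ] len 1.0 rv [ 0.12 -0.06 -0.  ]
```

View pics/scene7.png

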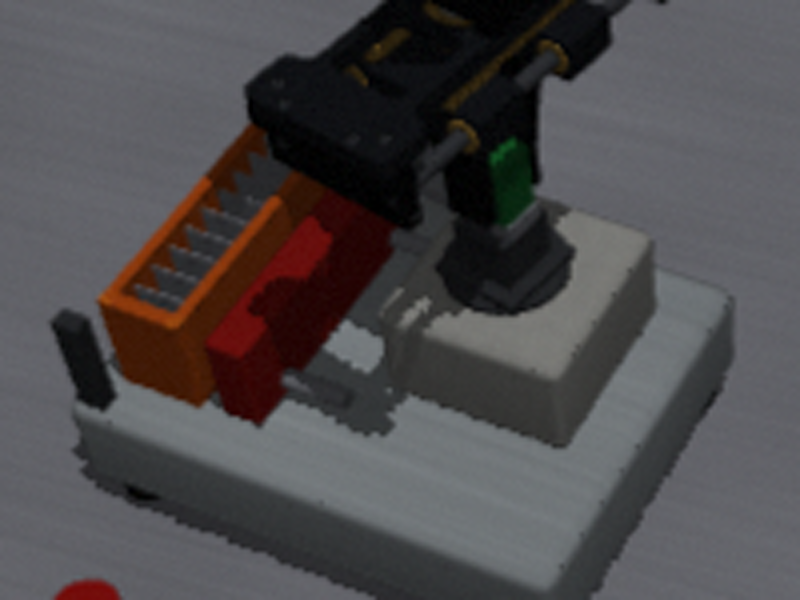

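The jaw is nearly at the cassette, so I take small steps and read the torque at each.

Request:
{"fn": "apply_moves", "kwargs": {
  "increments": [
    {"grip":255,"xyz":[-0.2,0.2,0.3],"rotation":[0,0,2]},
    {"grip":255,"xyz":[-0.3,0.3,0.3],"rotation":[0,0,4]}
  ]
}}

```text
time: 11.7
ee_pos: [0.5253, -0.1262, 0.178]
eef_rot: [0.984, -0.181, 0.001, 0.001]
ft_force: [-0.9, -1.6, 1.1]
width: 0.0197
```

```bash
python3 w.py 8
```

```text
t 11.7 pos [ 0.5253 -0.1262  0.178 ] yaw -20.8 F [-0.93 -1.58  1.06] T [-0.214  0.239  0.171] w 0.0197 j7 [ 0.6   0.22 -0.5   1.74  0.12  1.21 -0.3 ]
d [ 0.1 -1.1 -0. ] len 1.1 rv [ 0.09 -0.1  -0.  ]
```

Request:
{"fn": "apply_moves", "kwargs": {
  "increments": [
    {"grip":255,"xyz":[0,0,0.2],"rotation":[0,0,2]},
    {"grip":255,"xyz":[0,0,0.2],"rotation":[0,0,4]}
  ]
}}

```text
time: 11.95
ee_pos: [0.5253, -0.1262, 0.178]
eef_rot: [0.976, -0.216, 0.001, 0.001]
ft_force: [-3.3, -0.4, 3.9]
width: 0.0193
```

```bash
python3 w.py 9 scene
```

```text
t 11.95 pos [ 0.5253 -0.1262  0.178 ] yaw -24.89 F [-3.31 -0.38  3.93] T [-0.247  0.649  0.205] w 0.0193 j7 [ 0.59  0.22 -0.5   1.74  0.11  1.21 -0.37]
d [ 0.1 -1.1 -0. ] len 1.1 rv [ 0.09 -0.11 -0.  ]
```

View pics/scene9.png

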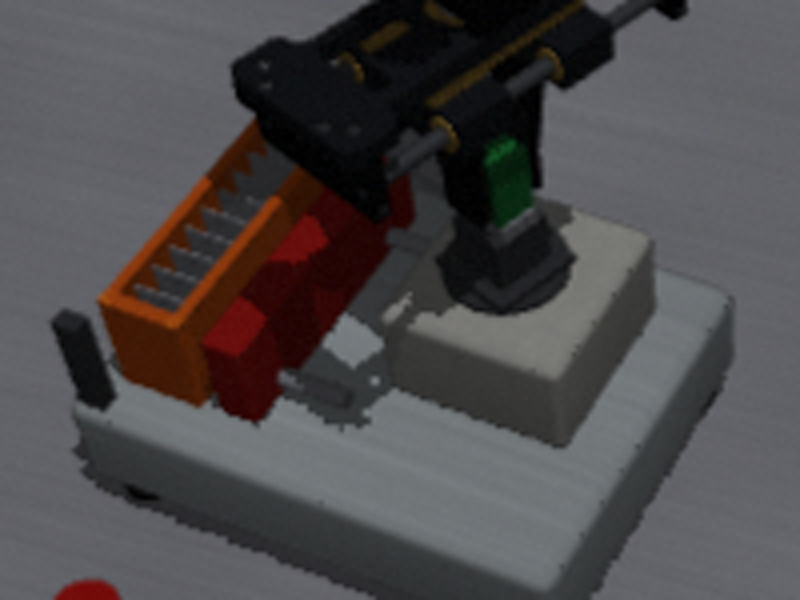

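Request:
{"fn": "apply_moves", "kwargs": {
  "increments": [
    {"grip":255,"xyz":[-0.2,0,-0.1],"rotation":[0,0,2]},
    {"grip":255,"xyz":[-0.2,0,-0.1],"rotation":[0,0,4]}
  ]
}}

```text
time: 12.25
ee_pos: [0.5252, -0.1261, 0.178]
eef_rot: [0.968, -0.251, 0.001, 0.001]
ft_force: [-1.5, -1.4, 0.3]
width: 0.0194
```

```bash
python3 w.py 9
```

```text
t 12.25 pos [ 0.5252 -0.1261  0.178 ] yaw -29.09 F [-1.47 -1.43  0.32] T [-0.386  0.234  0.205] w 0.0194 j7 [ 0.58  0.22 -0.49  1.74  0.11  1.21 -0.44]
d [ 0.1 -1.1 -0. ] len 1.1 rv [ 0.08 -0.13 -0.  ]
```

Request:
{"fn": "apply_moves", "kwargs": {
  "increments": [
    {"grip":255,"xyz":[-0.1,0,0],"rotation":[0,0,2]},
    {"grip":255,"xyz":[-0.1,0,0],"rotation":[0,0,4]}
  ]
}}

```text
time: 12.5
ee_pos: [0.5251, -0.1261, 0.178]
eef_rot: [0.958, -0.286, 0.001, 0.001]
ft_force: [-1.0, -0.9, 0.3]
width: 0.0196
```

```bash
python3 w.py 10 scene
```

```text
t 12.5 pos [ 0.5251 -0.1261  0.178 ] yaw -33.21 F [-0.98 -0.85  0.34] T [-0.381  0.258  0.127] w 0.0196 j7 [ 0.58  0.22 -0.48  1.74  0.11  1.21 -0.51]
d [ 0.1 -1.1 -0. ] len 1.1 rv [ 0.07 -0.13 -0.  ]
```

View pics/scene10.png

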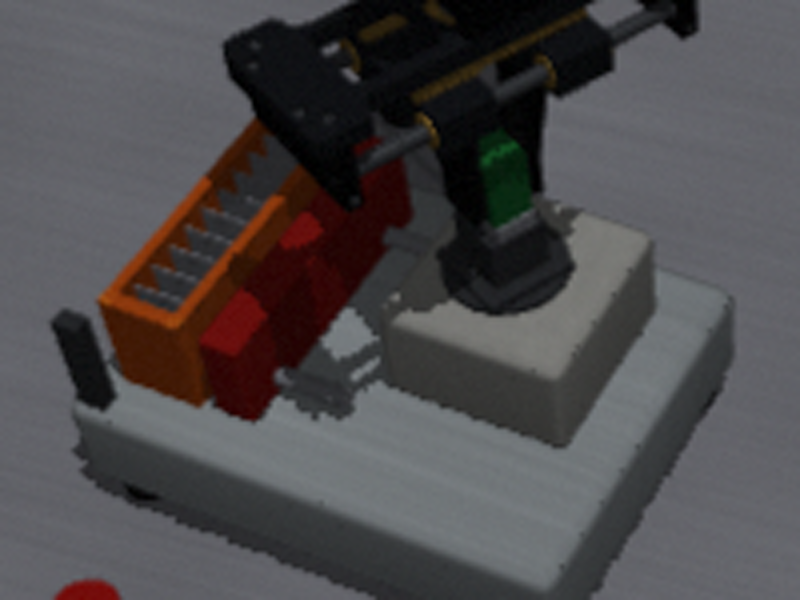

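Request:
{"fn": "apply_moves", "kwargs": {
  "increments": [
    {"grip":255,"xyz":[0,0,0],"rotation":[0,0,2]},
    {"grip":255,"xyz":[-0.1,0.1,0],"rotation":[0,0,4]},
    {"grip":255,"xyz":[-0.1,0.1,0],"rotation":[0,0,6]}
  ]
}}

```text
time: 12.92
ee_pos: [0.525, -0.1261, 0.178]
eef_rot: [0.941, -0.337, 0.001, 0.001]
ft_force: [-0.8, -0.6, -0.1]
width: 0.0195
```

```bash
python3 w.py 11
```

```text
t 12.925 pos [ 0.525  -0.1261  0.178 ] yaw -39.41 F [-0.8  -0.59 -0.1 ] T [-0.315  0.166  0.155] w 0.0195 j7 [ 0.57  0.22 -0.47  1.74  0.11  1.21 -0.62]
d [ 0.  -1.2 -0. ] len 1.2 rv [ 0.05 -0.14 -0.  ]
```

Request:
{"fn": "apply_moves", "kwargs": {
  "increments": [
    {"grip":255,"xyz":[0,0,0],"rotation":[0,0,2]},
    {"grip":255,"xyz":[0,0,0],"rotation":[0,0,4]},
    {"grip":255,"xyz":[0,0,0],"rotation":[0,0,6]}
  ]
}}

```text
time: 13.3
ee_pos: [0.525, -0.1261, 0.178]
eef_rot: [0.922, -0.387, 0.001, 0.001]
ft_force: [-1.4, -2.2, 1.1]
width: 0.0198
```

```bash
python3 w.py 12 scene
```

```text
t 13.3 pos [ 0.525  -0.1261  0.178 ] yaw -45.54 F [-1.43 -2.21  1.14] T [-0.31   0.357  0.17 ] w 0.0198 j7 [ 0.56  0.21 -0.46  1.74  0.1   1.21 -0.72]
d [-0.1 -1.2 -0. ] len 1.2 rv [ 0.04 -0.15 -0.  ]
```

View pics/scene12.png

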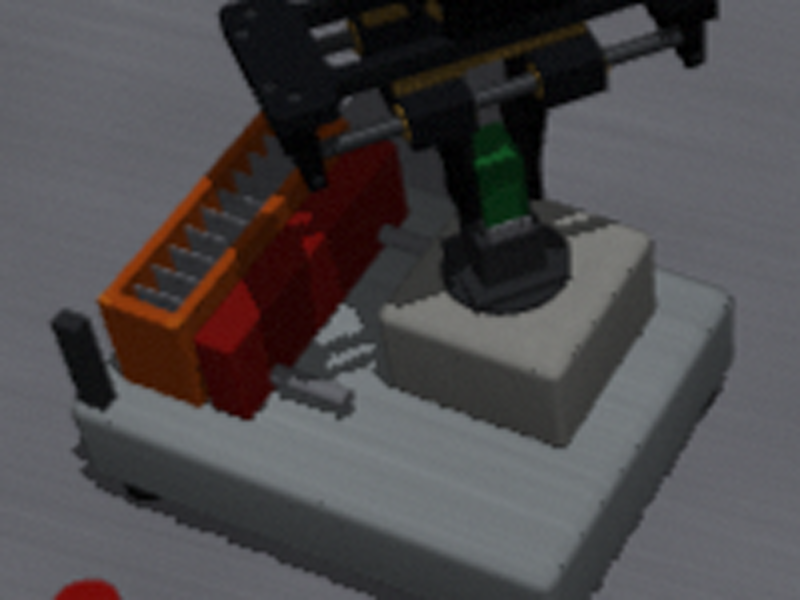

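Request:
{"fn": "apply_moves", "kwargs": {
  "increments": [
    {"grip":255,"xyz":[0,0,0],"rotation":[0,0,2]},
    {"grip":255,"xyz":[0,0.1,-0.1],"rotation":[0,0,4]},
    {"grip":255,"xyz":[0,0.1,-0.1],"rotation":[0,0,6]}
  ]
}}

```text
time: 13.72
ee_pos: [0.5249, -0.1261, 0.178]
eef_rot: [0.9, -0.436, 0.001, 0.001]
ft_force: [-1.2, 0.0, 0.4]
width: 0.0196
```

```bash
python3 w.py 13
```

```text
t 13.725 pos [ 0.5249 -0.1261  0.178 ] yaw -51.75 F [-1.23  0.03  0.37] T [-0.242  0.254  0.111] w 0.0196 j7 [ 0.55  0.21 -0.45  1.74  0.1   1.21 -0.83]
d [-0.2 -1.3 -0. ] len 1.3 rv [ 0.02 -0.14 -0.  ]
```

Request:
{"fn": "apply_moves", "kwargs": {
  "increments": [
    {"grip":255,"xyz":[0,0,0],"rotation":[0,0,2]},
    {"grip":255,"xyz":[0,0,0],"rotation":[0,0,4]},
    {"grip":255,"xyz":[0,0,0],"rotation":[0,0,6]}
  ]
}}

```text
time: 14.1
ee_pos: [0.5249, -0.126, 0.178]
eef_rot: [0.875, -0.484, 0.001, 0.001]
ft_force: [-2.5, 0.2, 1.0]
width: 0.0197
```

```bash
python3 w.py 14
```

```text
t 14.1 pos [ 0.5249 -0.126   0.178 ] yaw -57.87 F [-2.47  0.18  1.  ] T [-0.152  0.371  0.162] w 0.0197 j7 [ 0.54  0.21 -0.44  1.74  0.1   1.21 -0.93]
d [-0.2 -1.2 -0. ] len 1.2 rv [ 0.01 -0.14 -0.  ]
```

Request:
{"fn": "apply_moves", "kwargs": {
  "increments": [
    {"grip":255,"xyz":[0,-0.1,0],"rotation":[0,0,2]},
    {"grip":255,"xyz":[0,-0.2,0],"rotation":[0,0,4]},
    {"grip":255,"xyz":[0,-0.2,0],"rotation":[0,0,6]}
  ]
}}

```text
time: 14.48
ee_pos: [0.5249, -0.1259, 0.178]
eef_rot: [0.848, -0.53, 0.001, 0.001]
ft_force: [-2.6, -0.0, 1.3]
width: 0.0198
```

```bash
python3 w.py 15 scene
```

```text
t 14.475 pos [ 0.5249 -0.1259  0.178 ] yaw -64.01 F [-2.62 -0.05  1.26] T [-0.218  0.728  0.156] w 0.0198 j7 [ 0.53  0.21 -0.43  1.74  0.09  1.21 -1.04]
d [-0.3 -1.2 -0. ] len 1.2 rv [ 0.01 -0.13 -0.  ]
```

View pics/scene15.png

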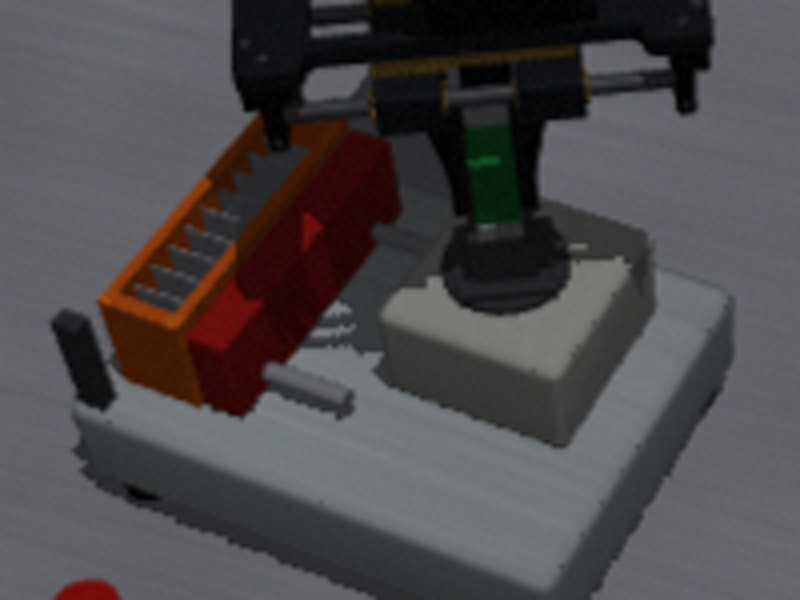

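The jaw is still closing (its left edge is now at 190 in the crop, from 197), with running torque only.

Request:
{"fn": "apply_moves", "kwargs": {
  "increments": [
    {"grip":255,"xyz":[0,-0.1,0],"rotation":[0,0,2]},
    {"grip":255,"xyz":[0,-0.2,0],"rotation":[0,0,4]},
    {"grip":255,"xyz":[0,-0.2,0],"rotation":[0,0,5]}
  ]
}}

```text
time: 14.9
ee_pos: [0.5249, -0.1259, 0.178]
eef_rot: [0.823, -0.568, 0.001, 0.001]
ft_force: [-4.3, -1.1, 2.6]
width: 0.0198
```

```bash
python3 w.py 16
```

```text
t 14.9 pos [ 0.5249 -0.1259  0.178 ] yaw -69.17 F [-4.33 -1.11  2.6 ] T [-0.295  0.916  0.165] w 0.0198 j7 [ 0.52  0.21 -0.42  1.74  0.09  1.21 -1.13]
d [-0.3 -1.1 -0. ] len 1.1 rv [ 0.02 -0.13 -0.  ]
```

Request:
{"fn": "apply_moves", "kwargs": {
  "increments": [
    {"grip":255,"xyz":[0,0.3,-0.1],"rotation":[0,0,2]},
    {"grip":255,"xyz":[0,0.5,-0.1],"rotation":[0,0,4]},
    {"grip":255,"xyz":[0,0.5,-0.1],"rotation":[0,0,4]}
  ]
}}

```text
time: 15.28
ee_pos: [0.5246, -0.1259, 0.178]
eef_rot: [0.803, -0.596, 0.001, 0.001]
ft_force: [-1.0, -0.4, -2.0]
width: 0.0195
```

```bash
python3 w.py 17 scene side
```

```text
t 15.275 pos [ 0.5246 -0.1259  0.178 ] yaw -73.2 F [-0.98 -0.38 -1.98] T [-0.124  0.037  0.112] w 0.0195 j7 [ 0.51  0.21 -0.41  1.74  0.09  1.21 -1.2 ]
d [-0.3 -1.3  0. ] len 1.3 rv [-0.02 -0.12  0.  ]
```

View pics/scene17.png

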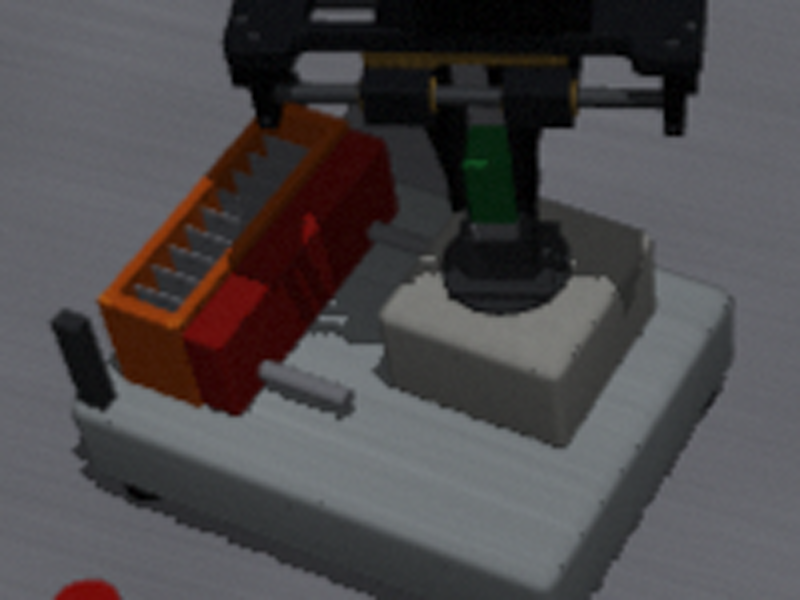

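View pics/side17.png

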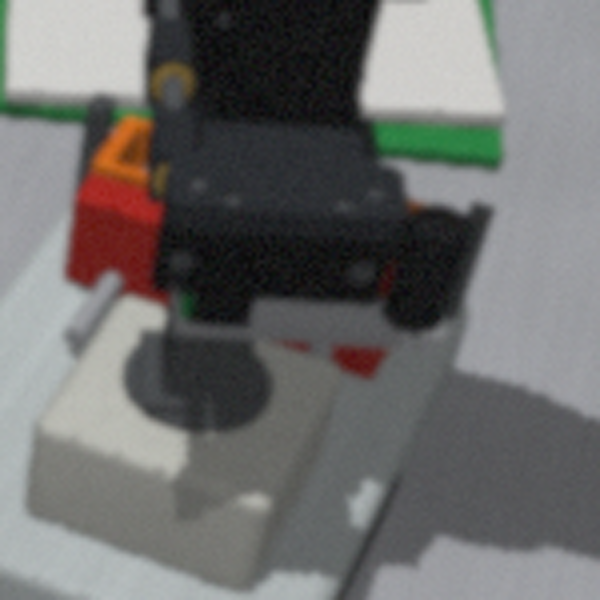

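The jaw is at or very near the cassette, with torque still at the running level (0.11 N m). I continue with 3–4° steps.

Request:
{"fn": "apply_moves", "kwargs": {
  "increments": [
    {"grip":255,"xyz":[0,0,0],"rotation":[0,0,2]},
    {"grip":255,"xyz":[0,0.1,0],"rotation":[0,0,4]},
    {"grip":255,"xyz":[0,0.1,0],"rotation":[0,0,4]}
  ]
}}

```text
time: 15.75
ee_pos: [0.5246, -0.1259, 0.178]
eef_rot: [0.782, -0.624, 0.001, 0.0]
ft_force: [0.3, -0.6, -1.1]
width: 0.0194
```

```bash
python3 w.py 18
```

```text
t 15.75 pos [ 0.5246 -0.1259  0.178 ] yaw -77.18 F [ 0.31 -0.65 -1.14] T [-0.134  0.016  0.319] w 0.0194 j7 [ 0.51  0.21 -0.4   1.74  0.09  1.21 -1.27]
d [-0.4 -1.3  0. ] len 1.4 rv [-0.03 -0.12  0.  ]
```

The torque is rising, so the jaw has closed. I tighten gently.

Request:
{"fn": "apply_moves", "kwargs": {
  "increments": [
    {"grip":255,"xyz":[0,0,0],"rotation":[0,0,1]},
    {"grip":255,"xyz":[0,0,0],"rotation":[0,0,2]},
    {"grip":255,"xyz":[0,0,0],"rotation":[0,0,2]},
    {"grip":255,"xyz":[0,0,0],"rotation":[0,0,2]}
  ]
}}

```text
time: 16.25
ee_pos: [0.5246, -0.1258, 0.178]
eef_rot: [0.771, -0.637, 0.001, 0.0]
ft_force: [-1.1, 0.0, -1.0]
width: 0.0195
```

```bash
python3 w.py 19
```

```text
t 16.25 pos [ 0.5246 -0.1258  0.178 ] yaw -79.16 F [-1.11  0.02 -1.03] T [-0.113  0.079  0.469] w 0.0195 j7 [ 0.5   0.21 -0.4   1.74  0.09  1.21 -1.3 ]
d [-0.4 -1.3  0. ] len 1.3 rv [-0.03 -0.12  0.  ]
```

Request:
{"fn": "apply_moves", "kwargs": {
  "increments": [
    {"grip":255,"xyz":[0,0,0],"rotation":[0,0,1.5]},
    {"grip":255,"xyz":[0,0,0],"rotation":[0,0,3]},
    {"grip":255,"xyz":[0,0,0],"rotation":[0,0,3]},
    {"grip":255,"xyz":[0,0,0],"rotation":[0,0,3]}
  ]
}}

```text
time: 16.75
ee_pos: [0.5246, -0.1258, 0.178]
eef_rot: [0.754, -0.657, 0.001, 0.0]
ft_force: [-0.7, 0.0, -1.2]
width: 0.0194
```

```bash
python3 w.py 20 scene side
```

```text
t 16.75 pos [ 0.5246 -0.1258  0.178 ] yaw -82.15 F [-0.73  0.   -1.2 ] T [-0.064  0.174  0.596] w 0.0194 j7 [ 0.5   0.21 -0.39  1.74  0.09  1.21 -1.35]
d [-0.4 -1.3  0. ] len 1.3 rv [-0.03 -0.12  0.  ]
```

View pics/side20.png

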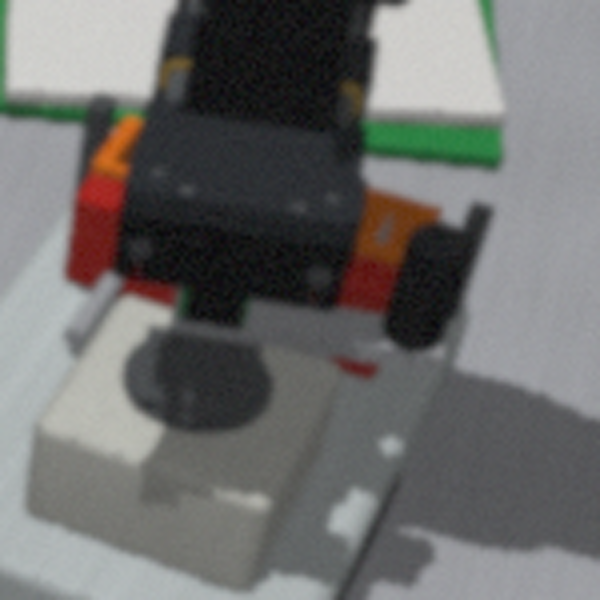

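View pics/scene20.png

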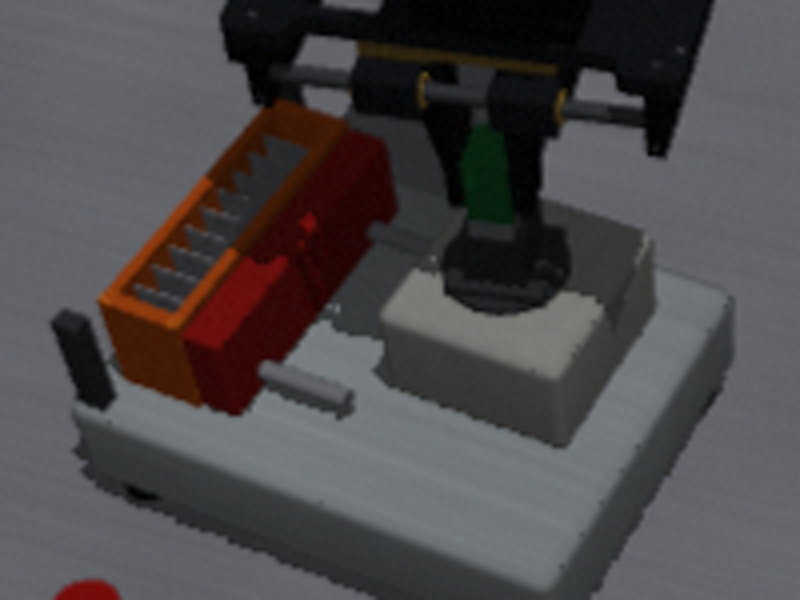

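The jaw is closed against the cassette and the torque reads 0.60 N m. I add a little more toward the ideal 0.72 and hold.

Request:
{"fn": "apply_moves", "kwargs": {
  "increments": [
    {"grip":255,"xyz":[0,0,0],"rotation":[0,0,1.2]},
    {"grip":255,"xyz":[0,0,0],"rotation":[0,0,2]},
    {"grip":255,"xyz":[0,0,0],"rotation":[0,0,2]},
    {"grip":255,"xyz":[0,0,0],"rotation":[0,0,2]},
    {"grip":255,"xyz":[0,0,0],"rotation":[0,0,2]}
  ]
}}

```text
time: 17.48
ee_pos: [0.5246, -0.1258, 0.178]
eef_rot: [0.742, -0.67, 0.001, 0.0]
ft_force: [0.2, -0.4, -2.4]
width: 0.0194
```

```bash
python3 w.py 21
```

```text
t 17.475 pos [ 0.5246 -0.1258  0.178 ] yaw -84.15 F [ 0.22 -0.4  -2.36] T [-0.116  0.068  0.759] w 0.0194 j7 [ 0.5   0.21 -0.39  1.74  0.09  1.21 -1.39]
d [-0.5 -1.3 -0. ] len 1.3 rv [-0.04 -0.11  0.  ]
```

Torque is 0.76 N m (coupling about 0.095) and was held for more than 0.3 s. I relax the torque before lifting.

Request:
{"fn": "apply_moves", "kwargs": {
  "increments": [
    {"grip":255,"xyz":[0,0,0],"rotation":[0,0,-2.5]},
    {"grip":255,"xyz":[0,0,0],"rotation":[0,0,-5]},
    {"grip":255,"xyz":[0,0,0],"rotation":[0,0,-7]},
    {"grip":255,"xyz":[0,0,0],"rotation":[0,0,-7]}
  ]
}}

```text
time: 17.98
ee_pos: [0.5246, -0.1259, 0.178]
eef_rot: [0.782, -0.624, 0.001, 0.0]
ft_force: [0.0, -0.9, -2.4]
width: 0.0195
```

```bash
python3 w.py 22
```

```text
t 17.975 pos [ 0.5246 -0.1259  0.178 ] yaw -77.18 F [ 0.01 -0.93 -2.43] T [-0.159 -0.058  0.254] w 0.0195 j7 [ 0.51  0.21 -0.4   1.74  0.09  1.21 -1.27]
d [-0.4 -1.3  0. ] len 1.3 rv [-0.04 -0.11  0.  ]
```

Request:
{"fn": "apply_moves", "kwargs": {
  "increments": [
    {"grip":255,"xyz":[0,0,0],"rotation":[0,0,-2]},
    {"grip":255,"xyz":[0,0,0],"rotation":[0,0,-3]},
    {"grip":255,"xyz":[0,0,0],"rotation":[0,0,-3]}
  ]
}}

```text
time: 18.35
ee_pos: [0.5246, -0.1259, 0.178]
eef_rot: [0.798, -0.603, 0.001, 0.0]
ft_force: [-0.7, -0.3, -2.1]
width: 0.0197
```

```bash
python3 w.py 23
```

```text
t 18.35 pos [ 0.5246 -0.1259  0.178 ] yaw -74.18 F [-0.75 -0.28 -2.14] T [-0.107 -0.018  0.056] w 0.0197 j7 [ 0.51  0.21 -0.41  1.74  0.09  1.21 -1.21]
d [-0.4 -1.3 -0. ] len 1.4 rv [-0.03 -0.11  0.  ]
```

Torque is about zero. I lift straight up.

Request:
{"fn": "apply_moves", "kwargs": {
  "increments": [
    {"grip":255,"xyz":[0,0,-3],"rotation":[0,0,0]},
    {"grip":255,"xyz":[0,0,-7],"rotation":[0,0,0]},
    {"grip":255,"xyz":[0,0,-12],"rotation":[0,0,0]},
    {"grip":255,"xyz":[0,0,-18],"rotation":[0,0,0]}
  ]
}}

```text
time: 18.85
ee_pos: [0.5243, -0.1258, 0.1959]
eef_rot: [0.798, -0.603, 0.0, 0.001]
ft_force: [-0.2, 0.7, -4.6]
width: 0.0195
```

Request:
{"fn": "apply_moves", "kwargs": {
  "increments": [
    {"grip":255,"xyz":[0,0,-8],"rotation":[0,0,0]},
    {"grip":255,"xyz":[0,0,-20],"rotation":[0,0,0]},
    {"grip":255,"xyz":[0,0,-40],"rotation":[0,0,0]},
    {"grip":255,"xyz":[0,0,-50],"rotation":[0,0,0]}
  ]
}}

```text
time: 19.35
ee_pos: [0.5248, -0.1257, 0.2478]
eef_rot: [0.798, -0.603, 0.001, 0.0]
ft_force: [-0.3, 0.2, -4.2]
width: 0.0196
```

```bash
python3 w.py 24 scene wrist
```

```text
t 19.35 pos [ 0.5248 -0.1257  0.2478] yaw -74.19 F [-0.28  0.15 -4.25] T [ 0.018 -0.032  0.003] w 0.0196 j7 [ 0.52  0.16 -0.41  1.65  0.07  1.35 -1.2 ]
d [-0.4 -1.  69.8] len 69.8 rv [-0.09 -0.14  0.  ]
```

View pics/scene24.png

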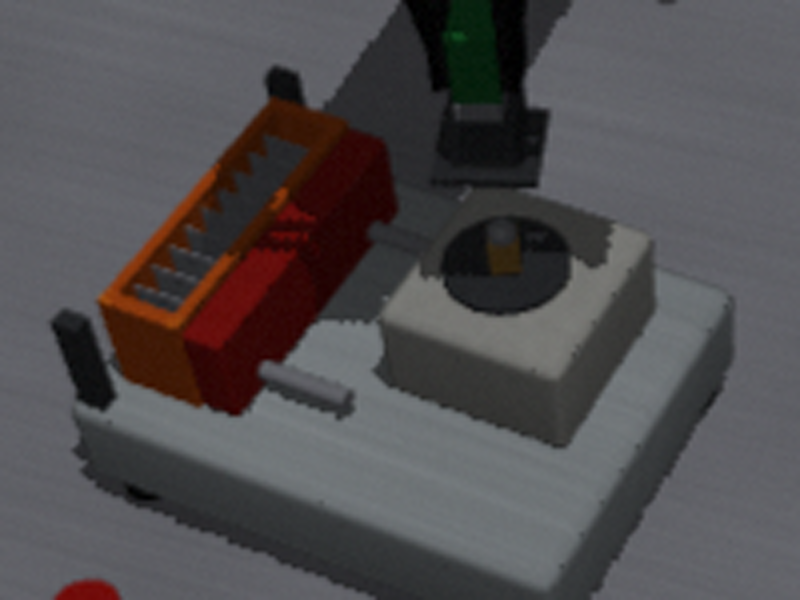

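View pics/wrist24.png

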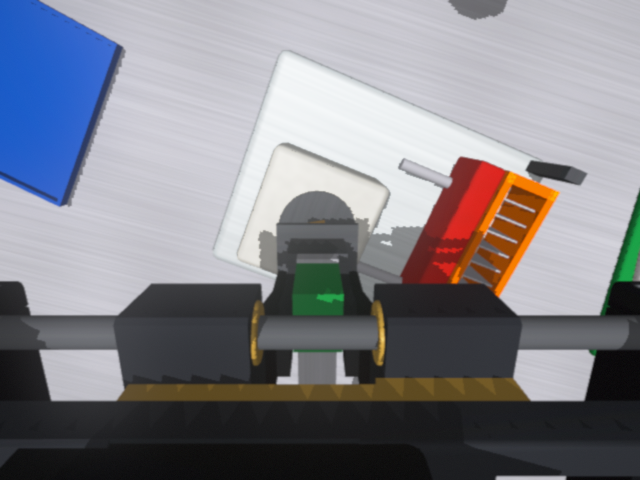

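The scene view shows the shaft free, the jaw flush on the cassette and the crank upright in the gripper. I carry it back to the tray centre.

Request:
{"fn": "apply_moves", "kwargs": {
  "increments": [
    {"grip":255,"xyz":[-40,-15,0],"rotation":[0,0,0]},
    {"grip":255,"xyz":[-95,-35,0],"rotation":[0,0,0]},
    {"grip":255,"xyz":[-150,-56,0],"rotation":[0,0,0]},
    {"grip":255,"xyz":[-205,-77,0],"rotation":[0,0,0]},
    {"grip":255,"xyz":[-255,-96,0],"rotation":[0,0,0]}
  ]
}}

```text
time: 20.08
ee_pos: [0.5475, 0.1477, 0.2464]
eef_rot: [0.798, -0.603, 0.001, 0.0]
ft_force: [0.2, -0.0, -4.4]
width: 0.0198
```

```bash
python3 -c "
from h import *
to([.552,.206,.12],-74.2)"
```

```text
t 20.075 pos [0.5475 0.1477 0.2464] yaw -74.17 F [ 0.24 -0.03 -4.4 ] T [ 0.007 -0.122  0.004] w 0.0198 j7 [ 0.16  0.25 -0.6   1.57  0.15  1.37 -1.75]
d [-55.1 -20.1 126.3] len 139.3 rv [-0.07 -0.15  0.03]
```

Request:
{"fn": "apply_moves", "kwargs": {
  "increments": [
    {"grip":255,"xyz":[-30,-11,10],"rotation":[0,0,0]},
    {"grip":255,"xyz":[-55,-20,45],"rotation":[0,0,0]},
    {"grip":255,"xyz":[-55,-20,85],"rotation":[0,0,0]},
    {"grip":255,"xyz":[-55,-20,126],"rotation":[0,0,0]},
    {"grip":255,"xyz":[-55,-20,150],"rotation":[0,0,0]}
  ]
}}

```text
time: 20.7
ee_pos: [0.5506, 0.205, 0.0933]
eef_rot: [0.798, -0.603, 0.0, 0.002]
ft_force: [0.5, 0.1, -5.0]
width: 0.0197
```

```bash
python3 -c "
from h import *
to([.552,.206,.0545],-74.2)
c=cam('side');cv2.imwrite('pics/s30.png',c['img'])"
```

```text
t 20.7 pos [0.5506 0.205  0.0933] yaw -74.17 F [ 0.54  0.06 -4.97] T [ 0.007 -0.022 -0.004] w 0.0197 j7 [ 0.05  0.43 -0.59  1.69  0.27  1.1  -1.92]
d [-0.7 -1.7 38.8] len 38.9 rv [ 0.14 -0.16  0.03]
```

View pics/s30.png

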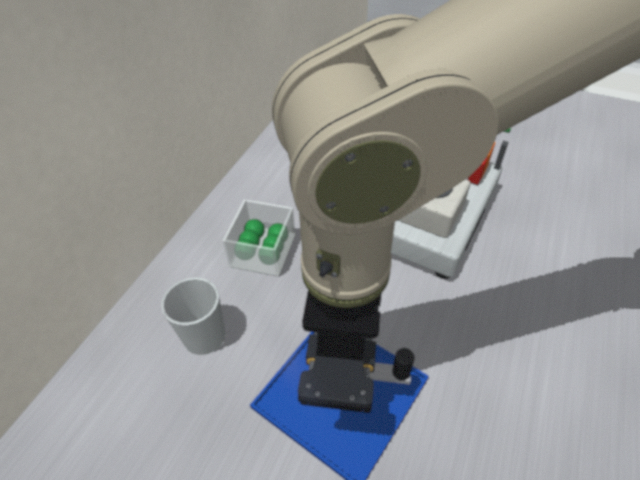

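The crank is over the middle of the tray. I lower it gently in two stages.

Request:
{"fn": "apply_moves", "kwargs": {
  "increments": [
    {"grip":255,"xyz":[0,0,12],"rotation":[0,0,0]},
    {"grip":255,"xyz":[0,0,24],"rotation":[0,0,0]},
    {"grip":255,"xyz":[0,0,33],"rotation":[0,0,0]},
    {"grip":255,"xyz":[0,0,37],"rotation":[0,0,0]},
    {"grip":255,"xyz":[0,0,37],"rotation":[0,0,0]}
  ]
}}

```text
time: 21.38
ee_pos: [0.5496, 0.2045, 0.0542]
eef_rot: [0.798, -0.603, -0.0, 0.003]
ft_force: [-0.5, 0.1, -4.7]
width: 0.0197
```

Request:
{"fn": "apply_moves", "kwargs": {
  "increments": [
    {"grip":255,"xyz":[0,0,0.8],"rotation":[0,0,0]},
    {"grip":255,"xyz":[0,0,1.5],"rotation":[0,0,0]},
    {"grip":255,"xyz":[0,0,1.8],"rotation":[0,0,0]}
  ]
}}

```text
time: 21.75
ee_pos: [0.5499, 0.2047, 0.0539]
eef_rot: [0.798, -0.603, 0.0, 0.003]
ft_force: [-8.8, -3.5, 13.1]
width: 0.0193
```

```bash
python3 -c "
from h import *
to([.552,.206,.0545],-74.2)"
```

```text
t 21.75 pos [0.5499 0.2047 0.0539] yaw -74.16 F [-8.76 -3.53 13.1 ] T [-0.825  1.616 -0.041] w 0.0193 j7 [ 0.03  0.48 -0.58  1.72  0.3   1.03 -1.95]
d [-0.6 -2.4 -0.6] len 2.6 rv [ 0.22 -0.19  0.04]
```

Firm contact with the tray floor, about 17 N. I ease off and open slowly.

Request:
{"fn": "apply_moves", "kwargs": {
  "increments": [
    {"grip":255,"xyz":[0,0,-0.2],"rotation":[0,0,0]},
    {"grip":255,"xyz":[0,0,-0.2],"rotation":[0,0,0]},
    {"grip":220,"xyz":[0,0,-0.2],"rotation":[0,0,0]},
    {"grip":180,"xyz":[0,0,-0.2],"rotation":[0,0,0]},
    {"grip":120,"xyz":[0,0,-0.2],"rotation":[0,0,0]}
  ]
}}

```text
time: 22.38
ee_pos: [0.5502, 0.2049, 0.0545]
eef_rot: [0.798, -0.603, 0.0, 0.002]
ft_force: [0.3, 0.1, 0.1]
width: 0.0291
```

Request:
{"fn": "apply_moves", "kwargs": {
  "increments": [
    {"grip":60,"xyz":[0,0,0],"rotation":[0,0,0]},
    {"grip":0,"xyz":[0,0,0],"rotation":[0,0,0]},
    {"grip":0,"xyz":[0,0,0],"rotation":[0,0,0]},
    {"grip":0,"xyz":[0,0,0],"rotation":[0,0,0]}
  ]
}}

```text
time: 22.88
ee_pos: [0.5502, 0.2049, 0.0545]
eef_rot: [0.798, -0.603, 0.0, 0.002]
ft_force: [-0.5, -0.1, 0.1]
width: 0.0676
```

```bash
python3 -c "
from h import *
to([.552,.206,.2],-74.2)
c=cam('wrist');cv2.imwrite('pics/w31.png',c['img'])"
```

```text
t 22.875 pos [0.5502 0.2049 0.0545] yaw -74.17 F [-0.51 -0.11  0.05] T [ 0.012 -0.019 -0.011] w 0.0676 j7 [ 0.03  0.48 -0.58  1.72  0.3   1.03 -1.95]
d [-1.000e-01 -1.600e+00 -1.455e+02] len 145.5 rv [ 0.18 -0.19  0.03]
```

View pics/w31.png

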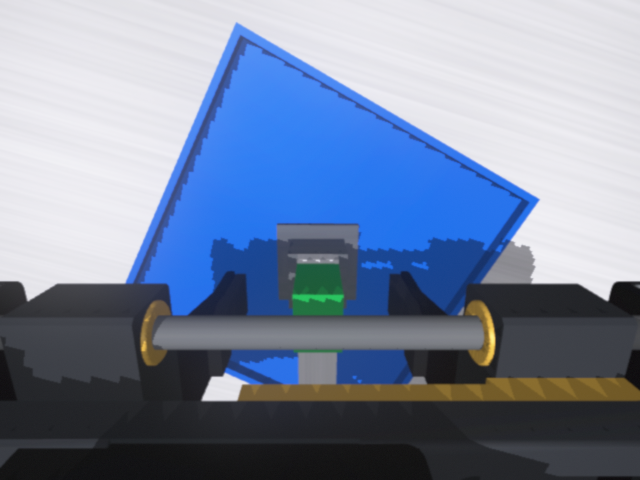

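The fingers are clear of the boss (at (318,300)) and the crank stands upright. I retreat upward.

Request:
{"fn": "apply_moves", "kwargs": {
  "increments": [
    {"grip":0,"xyz":[0,0,-10],"rotation":[0,0,0]},
    {"grip":0,"xyz":[0,0,-35],"rotation":[0,0,0]},
    {"grip":0,"xyz":[0,0,-75],"rotation":[0,0,0]},
    {"grip":0,"xyz":[0,0,-115],"rotation":[0,0,0]},
    {"grip":0,"xyz":[0,0,-160],"rotation":[0,0,0]}
  ]
}}

```text
time: 23.55
ee_pos: [0.5503, 0.2055, 0.2164]
eef_rot: [0.798, -0.603, 0.0, 0.002]
ft_force: [0.7, -0.1, -0.5]
width: 0.087
```

Request:
{"fn": "apply_moves", "kwargs": {
  "increments": [
    {"grip":0,"xyz":[0,50,0],"rotation":[0,0,0]},
    {"grip":0,"xyz":[0,100,0],"rotation":[0,0,0]},
    {"grip":0,"xyz":[0,100,0],"rotation":[0,0,0]},
    {"grip":0,"xyz":[0,100,0],"rotation":[0,0,0]}
  ]
}}

```text
time: 24.05
ee_pos: [0.4546, 0.1782, 0.2176]
eef_rot: [0.798, -0.603, 0.001, 0.002]
ft_force: [0.3, -0.9, 1.0]
width: 0.0874
```

Run:
```python
from h import *
to([.552,.206,.2],-74.2)
for n in ['side','scene','wrist']:
  c=cam(n); cv2.imwrite(f'pics/{n}40.png',c['img']); W=cloud(c)
  hsv=cv2.cvtColor(c['img'],cv2.COLOR_BGR2HSV).astype(int)
  m=(hsv[...,0]>45)&(hsv[...,0]<85)&(hsv[...,1]>100)&(abs(W[...,0]-.55)<.05)&(abs(W[...,1]-.2)<.06)
  p=W[m]
  if len(p)>5: zt=np.percentile(p[:,2],97); t=p[p[:,2]>zt-.005]; print(n,zt,t.mean(0),len(t))
```

```text
t 24.05 pos [0.4546 0.1782 0.2176] yaw -74.16 F [ 0.34 -0.92  0.97] T [0.041 0.034 0.049] w 0.0874 j7 [ 0.16  0.08 -0.66  1.8   0.06  1.28 -1.8 ]
d [  -0.2 -101.3   17.4] len 102.8 rv [ 0.07 -0.22  0.04]
side 0.07878262557816672 [0.54893262 0.20621893 0.07699902] 284
scene 0.07841813908684475 [0.54997536 0.20480611 0.07631605] 142
wrist 0.07738448027997186 [0.55120352 0.2045087  0.07598207] 998
```

View pics/side40.png

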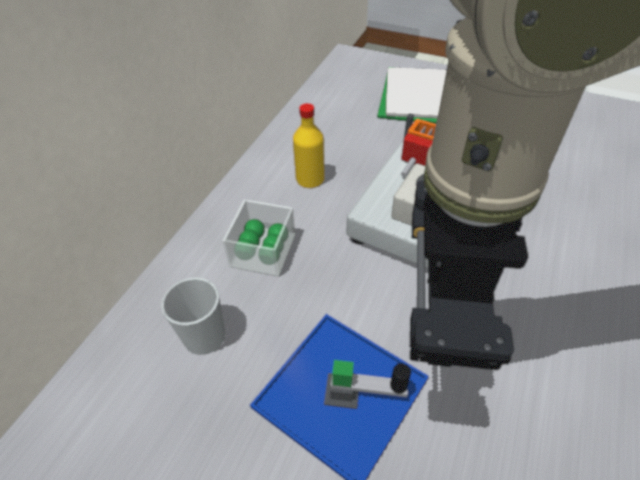

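View pics/scene40.png

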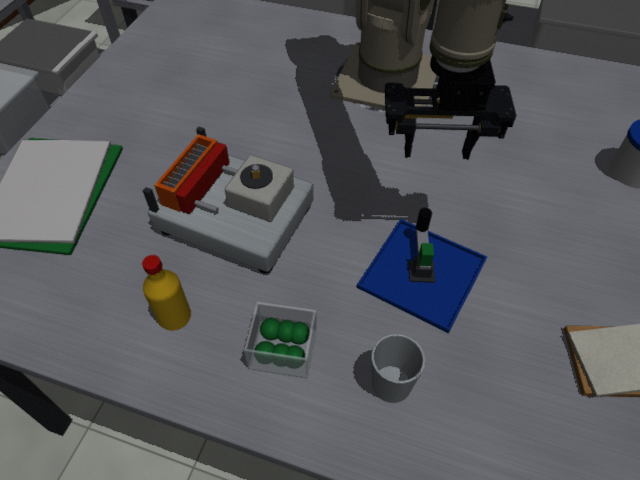

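The crank stands upright near the tray centre (boss top at 0.076 m, as at the start). The jaw is flush on the cassette, the bystanders have not moved and the gripper is clear, so I hand in.

```bash
python3 -c "
from bench import r
print(r.close_job())"
```

```text
the job is handed in; nothing more can be done
None
```

The job is done and handed in at about 24 s of the 72 s allowed; the hand-in reported no verdict.

**What I did:** I gripped the crank by its boss and lowered it onto the shaft at the square's angle seen from the wrist camera (about −15°). It went fully down to the collar with no noticeable resistance. I wound it clockwise about 159° until the jaw closed and the wrist torque reached 0.76 N m, roughly 0.095 rad on the coupling. That was held for more than 0.3 s, then I relaxed the torque to about zero and lifted the crank straight off. I set it back in the tray with at most about 17 N and let go.

**Last checks:**
- **Crank:** it stands upright about 3 mm from the tray centre. Three views put its boss top at 0.076 m, the same height as at the start.
- **Jaw:** it looks flush on the cassette in the scene view. I could not read the jaw or the coupling directly, so "closed" and "0.095" rest on the torque and the pictures.
- **Bystanders:** the bottle, beaker and tub look unmoved in the two fixed views.
- **Gripper:** it is open and well clear of everything.

**Disagreements:** the position measurements differed by 1–3 mm between cameras. The torque also rose less per degree while tightening than the coupling's stiffness predicts, probably from give in the fingers. Nothing failed.

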